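# Thread the mandrel through the jump-ring jig and the coil

### The job

A wound copper coil waits in the cradle of the jump-ring sawing jig. Take the thick mandrel with the red handle from the slotted rack and slide it nose first, gently, through the near brass bushing, the coil and the far brass bushing until its brass collar is up against the near bushing; finish still holding it there firmly by the red handle, without pressing hard, ready for the coil to be sawn. Leave the thin mandrel in the rack and the other things on the bench alone.

Things in the scene. Friction and masses are not known exactly. Their poses are not given: they have to be found in the camera images.
- mandrel: mandrel to use: steel rod 10 mm thick, red handle. Origin on its axis at the front face of the brass collar (18 mm wide, x -5 to 0 mm); x axis to the nose. Tip at x = 120; tapers to a 4 mm nose from 106. Handle 15 mm thick, x -60 to -11. About 85 g, nose-heavy (mass centre x = +40): grip firmly. Starts level in rack slots, axis 75 mm up, handle towards the robot; lifts straight up
- mandrel_tip (a point): the tip of the mandrel's nose, on its axis, 120 mm in front of the collar face
- mandrel_grip (a point): the place to grip the mandrel: middle of the red handle, on its axis, 30 mm behind the collar face
- thin_mandrel: the other mandrel in the rack, to be left alone: same lengths and handle size, but rod 6 mm thick, handle dark brown, collar dark steel. Origin on its axis at the collar's front face, x axis to the nose. The two handles lie side by side, 52 mm apart; which lies left changes
- rack: wooden mandrel rack, fixed: board 100 x 96 mm on 10 mm feet, two slotted cheeks 10 mm thick at x = -40 and 40 mm, tops 82 mm up. Slots 12 mm wide, floors 70 mm up, at y = -26 and 26 mm. Origin under the board's centre; x axis along the lying mandrels to their noses, z up. Collars stand 3 mm in front of the front cheek; handles overhang towards the robot
- jig: jump-ring sawing jig, fixed: wooden base 100 x 56 x 14 mm, two dark steel stands with round eyes (top 98 mm up) and brass bushings. Origin under the base's centre; x axis = push-in direction (about to the robot's left). Bore axis along x, 80 mm up; bores 12 mm, entry (-x) sides countersunk to 18 mm, 5 mm deep. Stands at x -44 to -30 and 30 to 44 mm; wooden V cradle for the coil between
- jig_near (a point): centre of the entry face of the near bushing, on the bore axis; the collar stops against this face
- jig_far (a point): centre of the exit face of the far bushing, on the bore axis, 88 mm beyond jig_near
- coil: loose coil of copper wire, 26 mm long, 19 mm outside, 14 mm clear inside, about 30 g, lying in the cradle with its axis on the bore axis. Origin at its centre; its x axis along its own axis
- pliers: chain-nose pliers with yellow grips, 138 x 42 x 11 mm, lying at the left of the bench: leave alone. Origin under the middle
- brass_stock: small brass block 21 x 66 x 20 mm, lying on the bench at the right of the large cream-coloured box: leave alone. Origin under the middle
- black_cap: black rubber cap, 28 mm across, 16 mm high, standing at the left of the bench by the rail: leave alone. Origin under the middle

How it is judged:
By the outcome, as a careful person would: the job done as asked, in the order asked, and still so for the second after the job is handed in, while the arm keeps its last pose, push and grip.
It also fails if it takes over 45 s, if anything falls off the work surface, if the arm or the gripper's body presses on something with over 40 N, if the wrist force passes 120 N, or if a joint passes its speed limit or range.

### The arm

A 6-joint arm with a two-finger parallel gripper is mounted at the origin on a cart in front of the work surface, level with it; the furniture and walls round the work are solid. World frame = base frame: x ahead of the robot, y to its left, z up, the work surface at z = 0. Lengths are in mm, angles in rad, forces in N, time in s.
With the tool pointing down it reaches from about 350 to 975 mm from the base axis. Payload 7.1 kg.
Tool frame: the origin (TCP) lies midway between the tips of the shut fingers; the grasp point (between the pads) lies 19 mm behind it; z points along the fingers, x is the direction in which the jaws open and shut, and the axes are right-handed (so a half turn about z gives the same grasp; the last joint's range is limited). The gripper opens to 88 mm and grips with 3 to 60 N. Pads are 20 mm wide; open, the fingers measure 115 mm over their backs; the gripper's body (75 mm by 178 mm) begins 61 mm behind the grasp point.
Start: joints at [1.167, 0.423, 1.63, -0, 1.089, -0.019], TCP at [234.576, 579.291, 184.275] pointing down, gripper open.
Joint ranges: [-3, 3], [-0.9, 2.11], [0.09, 2.58], [-1.31, 4.45], [0.11, 2.69], [-2.54, 2.54]. Speed limits (rad/s): [2.39, 2.39, 3.01, 3.14, 3.14, 3.14].

### API

Orientations are given as a rotation vector (axis times angle).
In Python, from workcell import telemetry, imaging, ticket gives the robot as it stands.
- The arm moves only by the tool jog_arm, never from a script. Its arguments are lists of equal length, an entry for each row: "travel": the shift along the world's x, y, z in units of 400 mm (1.0 is 400 mm), a list of three; "dr": the turn, a rotation vector about the world's x, y, z in units of 90 degrees (1.0 is 90 degrees), a list of three. In form: {"travel": [[tx, ty, tz], ...], "dr": [[wx, wy, wz], ...]}. A call has exactly 10 rows; each row is the pose to reach, as a shift and turn from the pose measured when the call began; what a row does not reach only later rows make up. A row lasts 1/10 s, in which the tool goes at most 50 mm and 8.59 degrees, less where a joint would pass 70% of its speed; a pose out of reach is approached as far as the arm can. A call with a number of a shift or a turn outside -1 to 1 is refused whole. A call with a gripper value outside its range is refused whole. "hand" is the opening, from -1 (shut) to 1 (fully open), set as the call begins (left out, the last holds). The fingers move at their own pace and stop on an object; the grip force is fixed at half the most. Time passes only in rows, so rows that repeat a pose let the fingers close, or fill a call up. It gives the time, the measured TCP pose, the force and the opening at its end, in the units of the state.
- telemetry.get_obs(): the state, without advancing time (a new reading comes with each control period).
- imaging.get_image(name): name is "scene" or "top" or "wrist"; returns a dict with "pixels" (384x512x3 uint8, red, green, blue), "range_z" (384x512 float32, mm along the optical axis (not along the pixel's ray), 0 where there is no reading), "fx", "fy", "cx", "cy" (pixels), "extrinsics" (4x4, takes a point from world to camera coordinates). Camera axes: x right, y down, z forward; pixel columns grow to the right and rows downward; lengths in mm; the calibration is good to about 2 mm. A picture is of the moment at which its call begins.
- ticket.close_job(): hands the job in, once; it reports no verdict.
The state is a dict: "t": time; "qpos": joint angles; "qvel": joint speeds; "joint_torque": joint torques, N m; "ee_pos": TCP position; "orientation": TCP orientation; "ft_force": force on the tool from outside, world axes, zero at the start; "moment": the same for the moment, N m; "width": finger opening in mm.
Only numpy, scipy, OpenCV 4.12 (cv2) and the standard library are available. Lean on these libraries where they do the work, as an engineer would, in place of code of your own. Each camera call takes 0.05 s, during which the arm holds its last target. There are 200 camera calls.

## Working session

There is one attempt and no reset: what is moved stays moved. The work goes in short steps, Python scripts to look and compute and a tool call to move; the robot and the scene stay as the last step left them, time stands still between calls to the robot, and variables do not carry over. Pictures are saved under pics/ and viewed, about 8 in all and at most 12, crops included, and the job is handed in when it is done.

Besides the shell and the picture viewer there is one more tool, called after "Emit:" as a command line: name --argument value ..., lists and objects as JSON in quotes. jog_arm: Moves the arm, as the interface text tells. Its arguments: {"type":"object","properties":{"travel":{"type":"array"},"dr":{"type":"array"},"hand":{"type":"number"}},"required":["travel","dr"]}

```bash
mkdir -p pics; ls; cat > h.py <<'E'
import numpy as np, cv2
from workcell import telemetry, imaging, ticket
def snap(name,fn):
    im=imaging.get_image(name); np.savez('pics/'+fn+'.npz',**{k:np.array(v) for k,v in im.items()})
    cv2.imwrite('pics/'+fn+'.png',cv2.cvtColor(im['pixels'],cv2.COLOR_RGB2BGR)); return im
def load(fn): return np.load('pics/'+fn+'.npz')
def cloud(im):
    z=im['range_z']; v,u=np.mgrid[:z.shape[0],:z.shape[1]]
    P=np.stack([(u-im['cx'])/im['fx']*z,(v-im['cy'])/im['fy']*z,z],-1)
    E=np.array(im['extrinsics']); W=(P-E[:3,3])@E[:3,:3]; W[z==0]=np.nan; return W
def proj(im,p):
    E=np.array(im['extrinsics']); c=E[:3,:3]@np.array(p)+E[:3,3]
    return c[0]/c[2]*im['fx']+im['cx'],c[1]/c[2]*im['fy']+im['cy']
E
python3 - <<'E'
from h import *
o=telemetry.get_obs(); print(o)
a=snap('scene','s0'); b=snap('top','t0')
for i in(a,b): print(i['fx'],i['cx'],np.round(np.linalg.inv(i['extrinsics']),3).tolist())
cv2.imwrite('pics/both.png',cv2.resize(cv2.cvtColor(np.vstack([a['pixels'],b['pixels']]),cv2.COLOR_RGB2BGR),(400,600)))
cv2.imwrite('pics/tbig.png',cv2.resize(cv2.cvtColor(b['pixels'],cv2.COLOR_RGB2BGR),(800,600)))
E
```

```text
pics
{'t': 0.0, 'qpos': array([ 1.16699915e+00,  4.23833606e-01,  1.63069796e+00, -2.28374745e-05,
        1.08857430e+00, -1.89787509e-02]), 'qvel': array([ 1.34925512e-05,  2.57239739e-04, -2.01433928e-04, -6.95116177e-04,
       -1.51393369e-04,  1.75541109e-04]), 'joint_torque': array([-9.10376389e-05, -5.44622111e+01, -2.73660475e+01,  6.45661284e-02,
        2.26156774e-02, -1.01964222e-04]), 'ee_pos': array([234.3483545 , 578.73887839, 183.50312221]), 'orientation': array([ 2.60453590e+00,  1.75519926e+00, -1.97821636e-03]), 'ft_force': array([1.2522456 , 0.4435985 , 0.84649362]), 'moment': array([-0.02010122, -0.00820674,  0.06598039]), 'width': 88.23724764428223}
440.0645470146034 249.35703917240554 [[0.609, -0.513, 0.604, -188.437], [-0.793, -0.378, 0.478, -583.836], [-0.017, -0.771, -0.637, 861.758], [0.0, 0.0, 0.0, 1.0]]
474.005266188108 258.3214613491068 [[-0.021, -0.992, 0.124, 415.572], [-1.0, 0.021, -0.005, 10.57], [0.002, -0.124, -0.992, 1291.006], [0.0, 0.0, 0.0, 1.0]]
```

View pics/tbig.png

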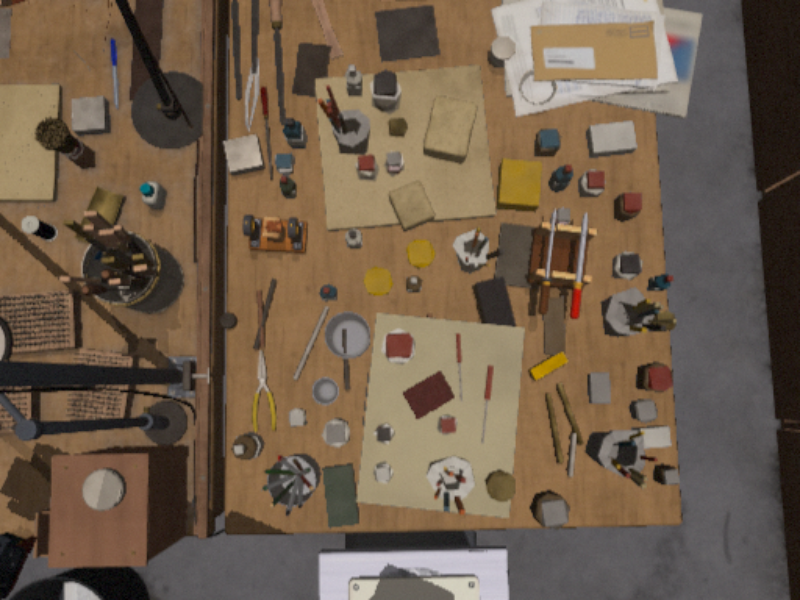

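View pics/s0.png

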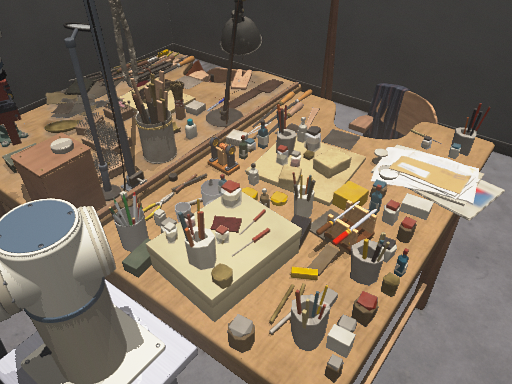

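The top view shows the rack at about (563,255), with the red handle at (577,303) on the right and the brown handle on the left. The jig is at about (275,233) with its bore running across the image. The cream box is at about (440,410).

```bash
python3 - <<'E'
from h import *
b=load('t0'); W=cloud(b); px=b['pixels']
s=1.5625
for n,(x0,y0,x1,y1) in dict(rack=(520,205,610,325),jig=(238,205,315,260)).items():
    sl=np.s_[int(y0/s):int(y1/s),int(x0/s):int(x1/s)]
    w=W[sl].reshape(-1,3); c=px[sl].reshape(-1,3).astype(int)
    hsv=cv2.cvtColor(px[sl],cv2.COLOR_RGB2HSV).reshape(-1,3).astype(int)
    print(n,np.nanpercentile(w,[1,50,99],axis=0).round(0).tolist())
    if n=='rack':
        m=(c[:,0]>150)&(c[:,1]<70)&(c[:,2]<70); r=w[m]; r=r[~np.isnan(r).any(1)]
        print('red',len(r),np.median(r,0),r.min(0),r.max(0))
        st=w[(w[:,2]>72)&(w[:,2]<95)]
        print(st.round(0)[::6].tolist())
    else:
        t=w[w[:,2]>78]; print('top',len(t)); print(t.round(0)[::3].tolist())
im=cv2.cvtColor(px,cv2.COLOR_RGB2BGR)
A=cv2.resize(im[125:215,325:415],(540,540),interpolation=cv2.INTER_CUBIC)
B=cv2.resize(im[130:168,148:204],(560,380)[:2],interpolation=cv2.INTER_CUBIC)
cv2.imwrite('pics/A.png',A);cv2.imwrite('pics/B.png',B)
print('obst max z by grid (x rows 200..800 step50, y 450..-400 step 50)')
for x in range(250,900,50):
    print(x,[int(np.nanmax(np.where((abs(W[...,0]-x)<25)&(abs(W[...,1]-y)<25),W[...,2],0))) for y in range(450,-401,-50)])
E
```

```text
rack [[527.0, -359.0, -6.0], [628.0, -272.0, 7.0], [738.0, -200.0, 85.0]]
red 64 [ 554.01923969 -278.85969205   81.83041355] [ 531.95763825 -286.91157305   76.77399767] [ 575.75068213 -272.01182044   87.76412621]
[[716.0, -253.0, 74.0], [706.0, -305.0, 76.0], [702.0, -252.0, 75.0], [700.0, -252.0, 74.0], [695.0, -301.0, 77.0], [693.0, -301.0, 76.0], [690.0, -237.0, 80.0], [689.0, -303.0, 80.0], [687.0, -239.0, 83.0], [688.0, -296.0, 75.0], [685.0, -231.0, 82.0], [686.0, -248.0, 77.0], [684.0, -266.0, 81.0], [684.0, -281.0, 80.0], [684.0, -228.0, 74.0], [684.0, -246.0, 74.0], [682.0, -264.0, 78.0], [681.0, -278.0, 84.0], [682.0, -295.0, 76.0], [681.0, -246.0, 75.0], [679.0, -263.0, 80.0], [679.0, -279.0, 79.0], [680.0, -295.0, 75.0], [679.0, -310.0, 79.0], [678.0, -256.0, 74.0], [676.0, -270.0, 81.0], [676.0, -286.0, 83.0], [676.0, -302.0, 80.0], [675.0, -317.0, 82.0], [675.0, -280.0, 74.0], [674.0, -295.0, 77.0], [674.0, -310.0, 77.0], [673.0, -248.0, 74.0], [669.0, -305.0, 87.0], [670.0, -245.0, 77.0], [669.0, -313.0, 75.0], [665.0, -299.0, 79.0], [664.0, -300.0, 76.0], [660.0, -299
[... 4432 characters left out ...]
, 617, 5, 14, 17, 59, 91, 151, 153, 102, 102, 106, 94, 26, 30, 28, 74]
500 [474, 10, 25, 6, 18, 16, 91, 93, 154, 154, 95, 103, 95, 94, 23, 99, 165, 172]
550 [245, 281, 25, 21, 18, 6, 91, 92, 94, 96, 92, 93, 47, 82, 86, 97, 138, 172]
600 [294, 290, 26, 5, 20, 7, 71, 43, 36, 78, 43, 170, 173, 84, 89, 87, 92, 93]
650 [290, 268, 26, 8, 26, 85, 6, 73, 33, 24, 23, 141, 149, 26, 79, 86, 70, 70]
700 [140, 6, 26, 10, 101, 99, 22, 77, 25, 60, 58, 118, 24, 17, 86, 84, 58, 65]
750 [74, 48, 25, 6, 11, 90, 23, 25, 51, 60, 58, 25, 50, 52, 95, 84, 68, 67]
800 [67, 38, 30, 32, 32, 87, 24, 93, 85, 79, 66, 67, 50, 52, 97, 97, 66, 7]
850 [20, 24, 26, 35, 33, 106, 182, 182, 99, 57, 71, 70, 22, 7, 57, 40, 39, 41]
```

View pics/A.png

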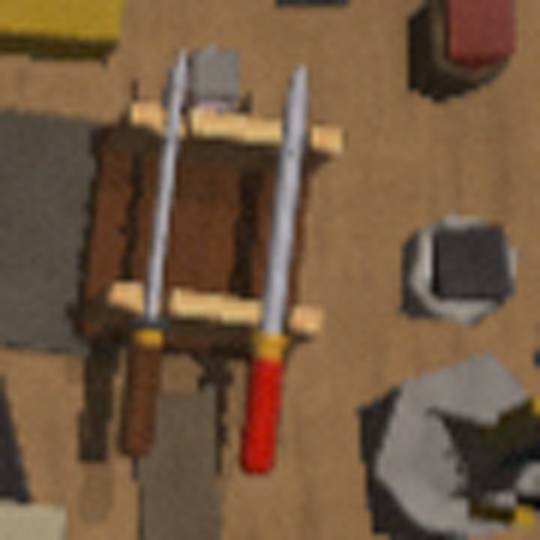

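View pics/B.png

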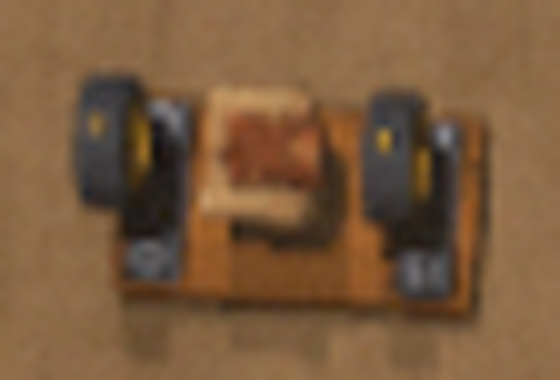

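Crop A shows the red mandrel's handle end at (256,470), collar front at (272,338) and tip at (301,68). Crop B shows the eye tops with brass marks at (97,125) for the far eye and (383,140) for the near eye. The coil is about (270,145).

```bash
python3 - <<'E'
from h import *
b=load('t0'); W=cloud(b); E=b['extrinsics']; C=np.linalg.inv(E)
def ray(u,v,z,im=b):
    C=np.linalg.inv(im['extrinsics']); d=C[:3,:3]@np.array([(u-im['cx'])/im['fx'],(v-im['cy'])/im['fy'],1]); o=C[:3,3]; return o+d*(z-o[2])/d[2]
A=lambda u,v,z:ray(325-.5+u/6+.0,125-.5+v/6,z).round(1)
B=lambda u,v,z:ray(147.5+u/10,129.5+v/10,z).round(1)
p=[A(256,470,75),A(272,338,75),A(301,68,75)];print('mandrel end,collar,tip',p)
d=p[2]-p[0];print(np.linalg.norm(d),np.degrees(np.arctan2(d[1],d[0])))
print('thin',A(136,452,75),A(182,55,75))
print('jig tops',B(97,125,98),B(383,140,98)); d=B(97,125,98)-B(383,140,98); print(np.degrees(np.arctan2(d[1],d[0])))
print('eye y edges z~95',B(75,140,95),B(140,140,88),B(365,150,95),B(425,150,88))
print('base corners z14 ',[B(*q,14) for q in((120,297),(468,312),(490,122))])
# eye fits: points above 84
w=W[(W[...,2]>70)&(W[...,0]>650)&(W[...,0]<740)&(W[...,1]>170)&(W[...,1]<275)]
for lo,hi in((170,200),(240,275),(204,234)):
    q=w[(w[:,1]>lo)&(w[:,1]<hi)&(w[:,2]>82)]; print(lo,q.mean(0).round(1),q.min(0).round(),q.max(0).round())
for x in range(620,790,10):
    print(x,[int(np.nanmax(np.where((abs(W[...,0]-x)<=5)&(abs(W[...,1]-y)<=5),W[...,2],0))) for y in range(170,-60,-10)])
E
```

```text
mandrel end,collar,tip [array([ 530.7, -275.4,   75. ]), array([ 587.8, -285.1,   75. ]), array([ 706.8, -303.9,   75. ])]
178.39131144761498 -9.193032443126981
thin [ 539.5 -224.1   75. ] [ 713.7 -252.1   75. ]
jig tops [696.8 261.6  98. ] [691.3 188.2  98. ]
85.71472784167551
eye y edges z~95 [693.7 267.9  95. ] [695.  252.6  88. ] [689.5 193.3  95. ] [690.8 178.9  88. ]
base corners z14  [array([668.4, 272.8,  14. ]), array([662.2, 177.6,  14. ]), array([715.2, 171.3,  14. ])]
170 [689.1 186.7  93.4] [674. 179.  82.] [705. 194. 100.]
240 [695.1 260.   92.5] [679. 253.  83.] [713. 267. 101.]
204 [693.3 217.9  86.7] [685. 207.  82.] [702. 229.  93.]
620 [4, 6, 0, 3, 4, 5, 2, 4, 2, 0, 33, 34, 32, 36, 33, 2, 5, 3, 4, 1, 3, 2, 4]
630 [3, 2, 3, 5, 6, 6, 2, 4, 2, 4, 28, 33, 31, 29, 28, 2, 1, 3, 16, 19, 15, 16, 3]
640 [3, 4, 1, 3, 6, 2, 0, 0, 2, 4, 3, 3, 3, 4, 5, 8, 2, 18, 19, 23, 21, 20, 21]
650 [5, 2, 2, 3, 3, 4, 2, 2, 2, 3, 1, 4, 1, 4, 4, 2, 4, 18, 22, 21, 21, 23, 18]
660 [2, 0, 2, 6, 1, 5, 2, 4, 5, 4, 5, 3, 2, 3, 3, 1, 2, 21, 24, 24, 21, 22, 18]
670 [3, 5, 3, 2, 2, 0, 6, 51, 73, 54, 3
[... 344 characters left out ...]
1, 21, 22, 19, 53, 57, 60, 57, 58, 54, 55]
720 [9, 0, 3, 18, 22, 23, 23, 20, 23, 21, 21, 23, 25, 21, 24, 44, 56, 56, 57, 57, 56, 57, 57]
730 [5, 3, 0, 21, 21, 19, 24, 18, 22, 25, 23, 20, 25, 22, 24, 57, 57, 59, 58, 58, 58, 55, 51]
740 [3, 4, 4, 21, 21, 21, 21, 22, 20, 24, 21, 22, 23, 22, 21, 58, 56, 57, 59, 58, 56, 56, 21]
750 [3, 1, 5, 19, 21, 21, 23, 22, 22, 22, 22, 22, 22, 23, 51, 56, 59, 57, 56, 60, 56, 54, 22]
760 [4, 4, 2, 18, 20, 20, 20, 20, 22, 23, 21, 24, 22, 22, 47, 55, 59, 56, 56, 57, 56, 21, 22]
770 [3, 4, 3, 19, 23, 21, 25, 21, 23, 23, 21, 22, 23, 21, 22, 21, 19, 55, 55, 55, 56, 20, 22]
780 [2, 3, 4, 18, 21, 21, 23, 25, 21, 21, 22, 66, 45, 21, 22, 20, 22, 21, 19, 50, 47, 22, 23]
```

```bash
python3 - <<'E'
from h import *
b=load('t0'); s=load('s0'); Wt=cloud(b).reshape(-1,3); Ws=cloud(s).reshape(-1,3)
W=np.vstack([Wt,Ws]); W=W[~np.isnan(W).any(1)]
for nm,w in(('top',Wt),('scene',Ws)):
  w=w[~np.isnan(w).any(1)]; print(nm,'y:',list(range(720,200,-40)))
  for x in range(80,620,40):
    r=[]
    for y in range(720,200,-40):
        q=w[(abs(w[:,0]-x)<20)&(abs(w[:,1]-y)<20)&(w[:,2]>150)][:,2]
        r.append(f"{int(q.min())}-{int(q.max())}" if len(q)>1 else '.')
    print(x,' '.join(f'{a:>9}' for a in r))
im=snap('wrist','w0')
c=np.linalg.inv(im['extrinsics']);print(c.round(2).tolist(),im['fx'])
E
```

```text
top y: [720, 680, 640, 600, 560, 520, 480, 440, 400, 360, 320, 280, 240]
80         .         .         .         .         .         .         .         .         .         .         .         .         .
120         .         .         .         .         .         .         .         .         .         .         .         .         .
160         .         .         .         .         .   304-346   202-202         .         .         .         .         .         .
200         .         .         .         .   154-192   155-347   198-348   198-209   150-208   150-209         .         .         .
240         .         .         .         .   152-197   155-347   198-347   199-222   153-210   150-207         .         .         .
280         .         .         .         .         .   199-209   199-225   204-229   150-226   151-208         .         .         .
320         .         .         .         .         .   198-208   151-218   198-228   150-224   150-207         .         .         .
360         .         .         .         .         .         .         .   476-480   150-
[... 2225 characters left out ...]
51-568         .         .         .
480         .         .         .         .         .   464-478   468-476   471-478   171-228         .         .         .         .
520         .         .         .         .         .   464-467         .   464-464         .         .         .         .         .
560         .         .         .         .         .         .   150-291   150-280   153-283         .         .         .         .
600         .         .         .         .         .   150-154   150-291   150-291   150-292   214-228         .         .         .
[[0.37, 0.9, 0.23, 171.57], [0.93, -0.36, -0.09, 603.34], [-0.0, 0.25, -0.97, 383.95], [0.0, 0.0, 0.0, 1.0]] 293.07372202278464
```

View pics/w0.png

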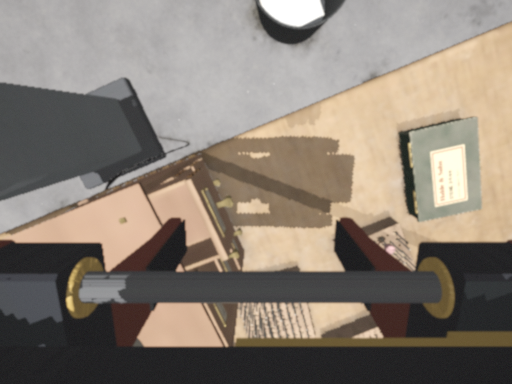

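The wrist view shows the bench edge and box only, nothing of the task. Next I'll map the clutter near the rack and the jig corridor.

```bash
python3 - <<'E'
from h import *
b=load('t0'); s=load('s0')
W=np.vstack([cloud(b).reshape(-1,3),cloud(s).reshape(-1,3)]); W=W[~np.isnan(W).any(1)]
print('max z; y:',list(range(-180,-440,-15)))
for x in range(450,680,15):
    r=[]
    for y in range(-180,-440,-15):
        q=W[(abs(W[:,0]-x)<=8)&(abs(W[:,1]-y)<=8)][:,2]; r.append(int(np.percentile(q,98)) if len(q) else -1)
    print(x,' '.join(f'{a:4d}' for a in r))
for n,w in(('top',cloud(b)),('scene',cloud(s))):
    w=w.reshape(-1,3); q=w[(w[:,0]>660)&(w[:,0]<700)&(w[:,1]>70)&(w[:,1]<115)&(w[:,2]>30)]
    print(n,len(q)); print(q[np.argsort(-q[:,2])].round(0)[:45].astype(int).tolist())
for x in range(640,760,10):
    print(x,[int(np.nanmax(np.append(W[(abs(W[:,0]-x)<=5)&(abs(W[:,1]-y)<=5)][:,2],-1))) for y in range(320,-60,-10)])
E
```

```text
max z; y: [-180, -195, -210, -225, -240, -255, -270, -285, -300, -315, -330, -345, -360, -375, -390, -405, -420, -435]
450   92    5   23   25   23   24   23    4    3   10   23    6    5    5   70   72   73   71
465   92    4    6   23   24   24   23    5    5    5    5    4    5    5    2    4    5    4
480   92   87    4    5   14   22   22    4    5    5    5    5    5    5    6    4    5    4
495   93   91    4    4   14   16   15    4    4    5    4   95  163   92  163    4    5    5
510   93   90    5    4   14   15   14    4    4    4  100  100  163  114  163  172   65   65
525   44   72    4    5   14   15   82   83    4   93  100  100   87  133  152  164   65   66
540   44    4    5   82   15   14   85   85    4    4  100   99   27  166  172   99   69   64
555   43    5    4   83   78   16   85   85    4    4  100  101  101  138   99    4   -1   -7
570   42    4    5   84   83   15   83   85    4    5   98   99  102  100   98    3   41   67
585   40    4    7   83   83   11   77   84   84    3    4    4    3   55    5    3   96   99
600   11    9   82   84   84   86   85   
[... 2867 characters left out ...]
 97, 94, 75, 82, 80, 77, -1, 90, 91, 16, 3, 2, 20, 21, 24, 23, 24, 21, 23, 24, 23, 21, 22, 22, 23, 53, 58, 60, 57, 58, 54, 55]
720 [-1, 2, 3, 3, -1, -1, 83, 17, -1, -1, 14, 17, -1, 11, 18, 14, 5, 3, 18, 23, 23, 23, 20, 23, 22, 23, 23, 25, 21, 24, 44, 56, 56, 60, 58, 56, 58, 57]
730 [-1, 1, 3, 3, -1, 0, 11, 1, 3, 3, 2, 2, 2, 4, 3, 5, 3, 2, 21, 21, 20, 24, 22, 22, 25, 25, 22, 25, 22, 24, 57, 57, 59, 58, 58, 58, 58, 56]
740 [-1, 1, 6, 3, 4, 6, 6, 4, 1, 3, 1, 2, 5, 4, 5, 4, 6, 4, 21, 21, 21, 21, 23, 22, 24, 23, 23, 24, 23, 23, 58, 57, 58, 59, 58, 60, 57, 21]
750 [-1, 2, 3, 4, 1, 0, 5, 5, 3, 3, 5, 3, 3, 5, 4, 4, 4, 5, 23, 23, 21, 23, 23, 22, 24, 22, 22, 23, 23, 51, 57, 59, 57, 59, 60, 57, 54, 22]
```

Emit:
jog_arm --travel '[[0, 0, 0.1], [0, 0, 0.2], [0, 0, 0.29], [0, -0.1, 0.29], [0, -0.21, 0.29], [0, -0.32, 0.29], [0, -0.43, 0.29], [0, -0.54, 0.29], [0.01, -0.65, 0.29], [0.03, -0.75, 0.29]]' --dr '[[0, 0, 0], [0, 0, 0], [0, 0, 0], [0, 0, 0], [0, 0, 0], [0, 0, 0], [0, 0, 0], [0, 0, 0], [0, 0, 0], [0, 0, 0]]' --hand -0.27

```text
t: 1.15
ee_pos: [245.6, 276.9, 299.4]
orientation: [2.604, 1.757, -0.002]
ft_force: [-0.0, 0.0, -0.8]
width: 32.0
```

Emit:
jog_arm --travel '[[0.02, -0.07, 0], [0.06, -0.14, 0], [0.1, -0.21, 0], [0.14, -0.28, 0], [0.18, -0.35, 0], [0.23, -0.43, 0], [0.28, -0.51, 0], [0.33, -0.59, 0], [0.38, -0.67, 0], [0.42, -0.75, 0]]' --dr '[[0, 0, -0.09], [0, 0, -0.18], [0, 0, -0.27], [0, 0, -0.36], [0, 0, -0.45], [0, 0, -0.54], [0, 0, -0.63], [0, 0, -0.72], [0, 0, -0.81], [0, 0, -0.9]]'

```text
t: 2.15
ee_pos: [414.3, -24.7, 299.4]
orientation: [-3.12, 0.365, 0.002]
ft_force: [0.9, 1.2, -0.3]
width: 32.2
```

Emit:
jog_arm --travel '[[0.04, -0.07, 0], [0.08, -0.14, 0], [0.12, -0.21, 0], [0.15, -0.28, 0], [0.18, -0.35, 0], [0.21, -0.42, 0], [0.24, -0.49, 0], [0.26, -0.55, 0], [0.28, -0.6, -0.05], [0.29, -0.64, -0.1]]' --dr '[[0, 0, -0.09], [0, 0, -0.18], [0, 0, -0.27], [0, 0, -0.36], [0, 0, -0.45], [0, 0, -0.54], [0, 0, -0.63], [0, 0, -0.72], [0, 0, -0.81], [0, 0, -0.9]]'

```text
t: 3.15
ee_pos: [531.0, -282.2, 259.0]
orientation: [-2.127, 2.31, -0.001]
ft_force: [0.5, -0.1, 0.2]
width: 31.9
```

```bash
python3 - <<'E'
from h import *
from scipy.spatial.transform import Rotation as R
o=telemetry.get_obs(); r=R.from_rotvec(o['orientation']); print(o['t'],o['ee_pos'],r.as_matrix().round(3).tolist(),o['qpos'].round(2))
im=snap('wrist','w1'); print(np.linalg.inv(im['extrinsics']).round(3).tolist())
cv2.imwrite('pics/w1b.png',cv2.resize(cv2.imread('pics/w1.png'),(800,600)))
for p in((557,-280,75),(588,-285,75),(707,-304,75)): print(proj(im,p))
E
```

```text
3.15 [ 530.96488214 -282.20277547  259.03486913] [[-0.082, -0.997, 0.001], [-0.997, 0.082, 0.001], [-0.001, -0.001, -1.0]] [-0.51  0.31  1.61  0.    1.22  1.14]
[[-0.081, -0.966, -0.244, 596.45], [-0.997, 0.078, 0.021, -288.635], [-0.001, 0.245, -0.969, 459.493], [0.0, 0.0, 0.0, 1.0]]
(np.float64(256.1503012001676), np.float64(150.34727507042615))
(np.float64(258.00928174818995), np.float64(125.75296851894261))
(np.float64(265.7492829837007), np.float64(21.20115487371183))
```

View pics/w1b.png

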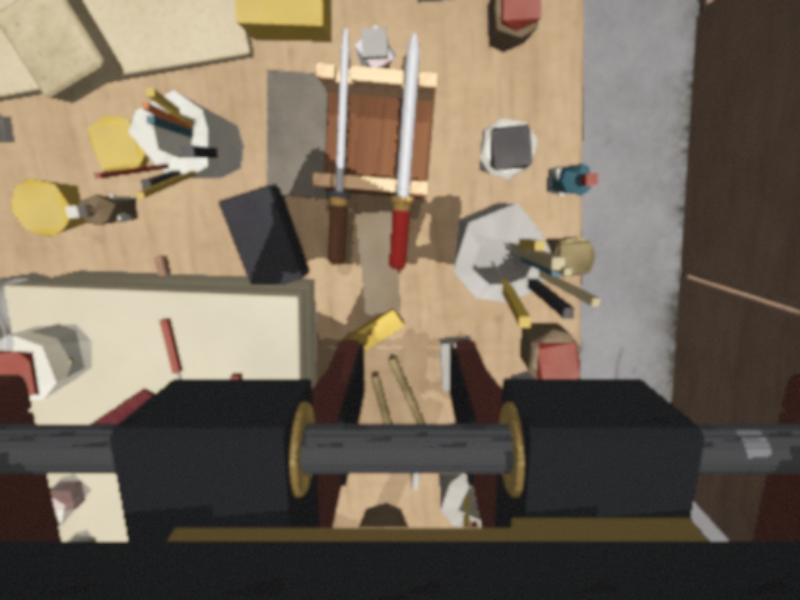

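The wrist view shows the red handle's end at (398,268), collar at (404,194) and tip at (414,35). The predicted positions agree to about 1 px, so the estimate holds. The cup on the right has tall tools in it, so I'll lean the gripper body about 20° away from it.

```bash
python3 - <<'E'
from scipy.spatial.transform import Rotation as R; import numpy as np
m=np.array([.987,-.16,0]); r=R.from_rotvec(np.radians(-20)*m)*R.from_euler('z',-4.5,degrees=True)
print(r.as_rotvec()/(np.pi/2))
E
```

```text
[-0.22061638  0.02692402 -0.04949128]
```

Emit:
jog_arm --travel '[[0.02, 0.01, -0.07], [0.04, 0.02, -0.14], [0.06, 0.035, -0.21], [0.075, 0.048, -0.28], [0.075, 0.048, -0.33], [0.074, 0.038, -0.36], [0.072, 0.028, -0.39], [0.07, 0.018, -0.42], [0.069, 0.008, -0.45], [0.0675, -0.003, -0.481]]' --dr '[[-0.055, 0.007, -0.012], [-0.11, 0.014, -0.025], [-0.165, 0.02, -0.037], [-0.221, 0.027, -0.049], [-0.221, 0.027, -0.049], [-0.221, 0.027, -0.049], [-0.221, 0.027, -0.049], [-0.221, 0.027, -0.049], [-0.221, 0.027, -0.049], [-0.221, 0.027, -0.049]]'

```text
t: 4.2
ee_pos: [556.5, -285.2, 62.3]
orientation: [1.843, -2.185, 0.324]
ft_force: [0.2, -0.2, -0.6]
width: 32.1
```

```bash
python3 - <<'E'
from h import *
im=snap('wrist','w2'); s=snap('scene','s2'); 
a=cv2.cvtColor(im['pixels'],cv2.COLOR_RGB2BGR); c=cv2.cvtColor(s['pixels'],cv2.COLOR_RGB2BGR)
u,v=map(int,proj(s,(560,-280,75))); c=cv2.resize(c[v-48:v+48,u-64:u+64],(512,384),interpolation=cv2.INTER_CUBIC)
cv2.imwrite('pics/w2b.png',cv2.resize(np.vstack([a,c]),(400,600)))
E
```

```text
(no output)
```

View pics/w2b.png

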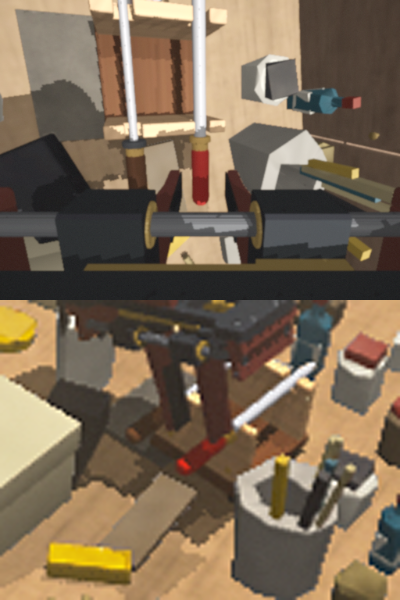

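The fingers straddle the red handle and are clear of the brown handle and the cup. I'll correct the height slightly and close.

Emit:
jog_arm --travel '[[0.004, 0.005, 0.01], [0.004, 0.005, 0.01], [0.004, 0.005, 0.01], [0.004, 0.005, 0.01], [0.004, 0.005, 0.01], [0.004, 0.005, 0.01], [0.004, 0.005, 0.01], [0.004, 0.005, 0.01], [0.004, 0.005, 0.01], [0.004, 0.005, 0.01]]' --dr '[[0, 0, 0], [0, 0, 0], [0, 0, 0], [0, 0, 0], [0, 0, 0], [0, 0, 0], [0, 0, 0], [0, 0, 0], [0, 0, 0], [0, 0, 0]]' --hand -1

```text
t: 5.3
ee_pos: [556.5, -282.8, 64.9]
orientation: [1.842, -2.184, 0.319]
ft_force: [-0.1, 0.2, -0.2]
width: 0.6
```

```bash
python3 - <<'E'
from h import *
im=snap('wrist','w3'); s=snap('scene','s3'); 
a=cv2.cvtColor(im['pixels'],cv2.COLOR_RGB2BGR); c=cv2.cvtColor(s['pixels'],cv2.COLOR_RGB2BGR)
u,v=map(int,proj(s,(560,-280,75))); c=cv2.resize(c[v-36:v+36,u-48:u+48],(512,384),interpolation=cv2.INTER_CUBIC)
cv2.imwrite('pics/w3b.png',np.vstack([cv2.resize(a[60:340,:],(512,280)),c[60:380]]))
E
```

```text
(no output)
```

View pics/w3b.png

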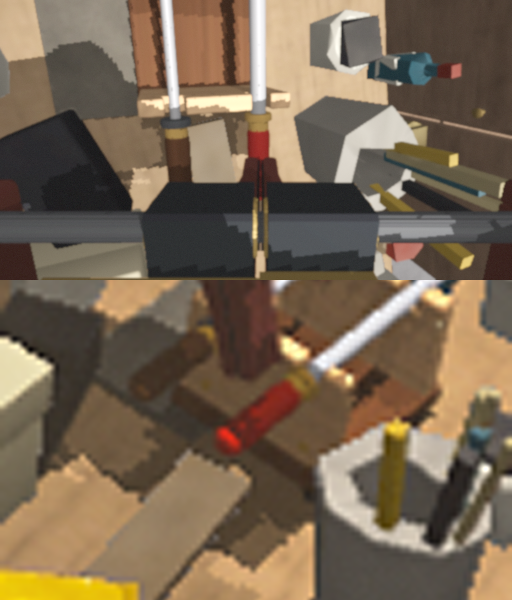

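```bash
python3 - <<'E'
from h import *
s=load('s3'); W=cloud(s); u,v=map(int,proj(s,(560,-280,75)))
g=lambda a,b:W[v-36+(b+60-280)*72//384, u-48+a*96//512].round(0)
for p in((250,370),(250,350),(230,330),(270,340),(260,300),(228,440),(270,405),(300,380)): print(p,g(*p))
o=telemetry.get_obs();print(o['ee_pos'],o['qpos'].round(4),o['width'],o['ft_force'])
from scipy.spatial.transform import Rotation as R
print(R.from_rotvec(o['orientation']).as_matrix().round(3))
m=(s['pixels'][...,0]>150)&(s['pixels'][...,1]<70)&(s['pixels'][...,2]<70)&(abs(W[...,0]-560)<60)&(abs(W[...,1]+280)<40)
print(m.sum(),np.median(W[m],0),W[m].min(0),W[m].max(0))
E
```

```text
(250, 370) [ 551. -273.  108.]
(250, 350) [ 548. -272.  124.]
(230, 330) [ 553. -261.  126.]
(270, 340) [ 566. -274.  117.]
(260, 300) [ 558. -269.  144.]
(228, 440) [ 533. -275.   79.]
(270, 405) [ 560. -282.   85.]
(300, 380) [ 585. -285.   81.]
[ 556.56446446 -282.80067572   64.88715785] [-0.3     0.5752  1.7641 -0.4808  0.8191  1.7748] 0.7376550983203966 [ 0.20965005 -0.25253371  0.48225407]
[[-0.158 -0.986 -0.061]
 [-0.927  0.169 -0.335]
 [ 0.34   0.004 -0.94 ]]
10 [ 532.28798449 -275.987746     81.45237389] [ 531.16493029 -280.86601797   79.02272486] [ 535.57730268 -270.38433756   83.99160594]
```

```bash
python3 - <<'E'
from h import *
o=telemetry.get_obs(); from scipy.spatial.transform import Rotation as R
Rm=R.from_rotvec(o['orientation']).as_matrix(); p=o['ee_pos']
for f in('s3',):
    s=load(f);W=cloud(s)
    for h in range(-10,110,8):
        q=p-h*Rm[:,2]; u,v=proj(s,q); E=s['extrinsics']; zc=(E[:3,:3]@q+E[:3,3])[2]
        print(h,q.round(),round(u),round(v),'exp',round(zc),'got',s['range_z'][round(v),round(u)].round(),s['pixels'][round(v),round(u)])
w=load('w3'); print('wrist tcp px',proj(w,p),proj(w,p-20*Rm[:,2]),proj(w,p-40*Rm[:,2]),proj(w,p-60*Rm[:,2]))
C=np.linalg.inv(w['extrinsics']); print('cam rel tcp in tool',(Rm.T@(C[:3,3]-p)).round(1))
E
```

```text
-10 [ 556. -286.   55.] 342 245 exp 1106 got 1158.0 [60 45 33]
-2 [ 556. -283.   63.] 341 242 exp 1103 got 1158.0 [66 50 35]
6 [ 557. -281.   71.] 340 240 exp 1100 got 1085.0 [101  37  31]
14 [ 557. -278.   78.] 340 237 exp 1096 got 1087.0 [139  42  29]
22 [ 558. -275.   86.] 339 234 exp 1093 got 1153.0 [105  83  59]
30 [ 558. -273.   93.] 339 232 exp 1090 got 1150.0 [102  81  58]
38 [ 559. -270.  101.] 338 229 exp 1087 got 1076.0 [69 44 38]
46 [ 559. -267.  108.] 338 226 exp 1083 got 1067.0 [70 45 37]
54 [ 560. -265.  116.] 337 223 exp 1080 got 1063.0 [68 46 40]
62 [ 560. -262.  123.] 337 221 exp 1077 got 1061.0 [67 47 38]
70 [ 561. -259.  131.] 336 218 exp 1074 got 1059.0 [69 49 39]
78 [ 561. -257.  138.] 336 215 exp 1071 got 1057.0 [69 47 37]
86 [ 562. -254.  146.] 335 212 exp 1067 got 1052.0 [67 45 39]
94 [ 562. -251.  153.] 335 209 exp 1064 got 1044.0 [69 47 40]
102 [ 563. -249.  161.] 334 206 exp 1061 got 1045.0 [63 51 47]
wrist tcp px (np.float64(258.7182747493325), np.float64(213.5935284303606)) (np.float64(258.57943410948167), np.float64(223.2599734815301)) (np.float64(258.4091807908814), np.float64(235.113450610388)) (np.float64(258.19549430392334), np.float64(249.99085744584767))
cam rel tcp in tool [   0.9  -66.1 -200. ]
```

```bash
python3 - <<'E'
from h import *
for f,c in(('w3',258),('w1',228),('w1',296),('w2',292)):
    w=load(f);W=cloud(w); C=np.linalg.inv(w['extrinsics'])
    print(f,c,[(v,int(w['range_z'][v,c]),W[v,c].round().astype(int).tolist()) for v in range(170,262,8)])
o=telemetry.get_obs();w=load('w1');p=np.array([530.965,-282.2,259.03]);print(proj(w,p))
E
```

```text
w3 258 [(170, 186, [591, -283, 79]), (178, 184, [587, -281, 82]), (186, 187, [582, -281, 81]), (194, 187, [577, -280, 82]), (202, 188, [572, -278, 83]), (210, 189, [566, -277, 83]), (218, 191, [561, -277, 82]), (226, 160, [569, -268, 111]), (234, 148, [569, -264, 122]), (242, 138, [570, -261, 132]), (250, 131, [570, -258, 139]), (258, 123, [571, -255, 147])]
w1 228 [(170, 465, [522, -231, -1]), (178, 470, [509, -230, -2]), (186, 472, [496, -228, -2]), (194, 473, [483, -227, 1]), (202, 475, [470, -226, 2]), (210, 477, [457, -225, 4]), (218, 168, [543, -266, 300]), (226, 158, [542, -267, 310]), (234, 147, [542, -268, 321]), (242, 144, [539, -268, 325]), (250, 144, [535, -268, 326]), (258, 143, [532, -267, 328])]
w1 296 [(170, 366, [531, -328, 97]), (178, 370, [520, -328, 96]), (186, 471, [487, -337, -1]), (194, 475, [474, -337, -1]), (202, 479, [460, -336, -2]), (210, 480, [447, -335, 0]), (218, 167, [540, -305, 300]), (226, 155, [540, -303, 313]), (234, 149, [538, -302, 320]), (242, 139, [538, -301, 330]), (250, 130, [539, -300, 339]), (258, 132, [534, -300, 338])]
w2 292 [(170, 281, [565, -344, 0]), (178, 266, [562, -336, 15]), (186, 285, [549, -342, 0]), (194, 288, [541, -341, -1]), (202, 288, [534, -339, 1]), (210, 292, [525, -339, -1]), (218, 167, [566, -291, 107]), (226, 160, [565, -287, 115]), (234, 148, [566, -282, 125]), (242, 148, [563, -281, 127]), (250, 149, [558, -280, 127]), (258, 148, [555, -279, 129])]
(np.float64(258.7227275727759), np.float64(213.21940627623275))
```

View pics/s3.png

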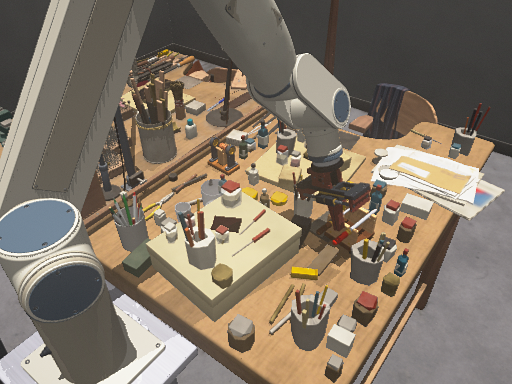

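The depth images show the visible fingertips about 40 mm behind the TCP that telemetry reports. The wrist and scene views agree, and the jaws shut just above the handle without touching it. I'll reopen, go about 38 mm further along the tool axis, and allow for this offset from here on.

Emit:
jog_arm --travel '[[0, 0, 0], [0, 0, 0], [0, 0, 0], [0, -0.006, -0.015], [0, -0.013, -0.035], [-0.001, -0.02, -0.055], [-0.002, -0.027, -0.073], [-0.002, -0.035, -0.09], [-0.002, -0.035, -0.09], [-0.002, -0.035, -0.09]]' --dr '[[0, 0, 0], [0, 0, 0], [0, 0, 0], [0, 0, 0], [0, 0, 0], [0, 0, 0], [0, 0, 0], [0, 0, 0], [0, 0, 0], [0, 0, 0]]' --hand -0.27

```text
t: 6.4
ee_pos: [555.6, -296.9, 28.6]
orientation: [1.842, -2.184, 0.318]
ft_force: [-0.1, -0.1, 0.7]
width: 32.1
```

```bash
python3 - <<'E'
from h import *
w=snap('wrist','w4'); s=snap('scene','s4');W=cloud(w)
for c in range(232,292,4): print(c,[(v,W[v,c].round().astype(int).tolist()) for v in (210,222)])
E
```

```text
232 [(210, [553, -284, 0]), (222, [570, -270, 64])]
236 [(210, [552, -287, 1]), (222, [542, -285, -1])]
240 [(210, [551, -290, 0]), (222, [541, -288, 0])]
244 [(210, [579, -276, 75]), (222, [573, -274, 76])]
248 [(210, [580, -277, 79]), (222, [573, -276, 79])]
252 [(210, [580, -279, 80]), (222, [574, -277, 82])]
256 [(210, [579, -280, 81]), (222, [573, -279, 82])]
260 [(210, [579, -282, 82]), (222, [573, -281, 82])]
264 [(210, [578, -285, 81]), (222, [572, -284, 81])]
268 [(210, [577, -287, 80]), (222, [571, -286, 80])]
272 [(210, [544, -317, 0]), (222, [533, -316, -1])]
276 [(210, [542, -321, -1]), (222, [532, -319, 0])]
280 [(210, [541, -325, -1]), (222, [531, -323, 0])]
284 [(210, [540, -328, -1]), (222, [530, -327, -1])]
288 [(210, [540, -332, 0]), (222, [563, -301, 70])]
```

The handle is now between the fingers, with the tips at z about 67. Closing.

Emit:
jog_arm --travel '[[0, 0, 0], [0, 0, 0], [0, 0, 0], [0, 0, 0], [0, 0, 0], [0, 0, 0], [0, 0, 0], [0, 0, 0], [0, 0, 0], [0, 0, 0]]' --dr '[[0, 0, 0], [0, 0, 0], [0, 0, 0], [0, 0, 0], [0, 0, 0], [0, 0, 0], [0, 0, 0], [0, 0, 0], [0, 0, 0], [0, 0, 0]]' --hand -1

```text
t: 7.5
ee_pos: [556.2, -296.5, 29.0]
orientation: [1.842, -2.184, 0.32]
ft_force: [1.0, 5.6, 0.6]
width: 14.7
```

Emit:
jog_arm --travel '[[0, 0, 0.01], [0, 0, 0.02], [0, 0, 0.04], [0, 0, 0.06], [0, 0, 0.09], [0, 0, 0.13], [0, 0, 0.18], [0, 0, 0.24], [0, 0, 0.3], [0, 0, 0.36]]' --dr '[[0, 0, 0], [0, 0, 0], [0, 0, 0], [0, 0, 0], [0, 0, 0], [0, 0, 0], [0, 0, 0], [0, 0, 0], [0, 0, 0], [0, 0, 0]]'

```text
t: 8.5
ee_pos: [556.2, -296.7, 175.6]
orientation: [1.842, -2.184, 0.321]
ft_force: [-0.1, -0.2, -1.1]
width: 13.7
```

```bash
cat >> h.py <<'E'
def rodfit(w,R0=None):
    "fit rod axis from scene/wrist cloud given W pts (N,3): returns mean,dir"
    c=np.median(w,0); u,s,vt=np.linalg.svd(w-w.mean(0),full_matrices=False); return w.mean(0),vt[0],s
E
python3 - <<'E'
from h import *
from scipy.spatial.transform import Rotation as R
o=telemetry.get_obs();Rm=R.from_rotvec(o['orientation']).as_matrix();p=o['ee_pos'];print(p,o['width'],o['ft_force'].round(1)); print(Rm.round(3))
w=snap('wrist','w5');W=cloud(w)
# points in tool frame near expected mandrel line
T=(W-p)@Rm
m=(abs(T[...,0])<14)&(abs(T[...,2]+48)<25)&(T[...,1]>-170)&(T[...,1]<-12)
q=T[m]; print(m.sum())
for a in range(-170,-10,10):
    k=q[(q[:,1]>=a)&(q[:,1]<a+10)]
    if len(k): print(a+5,len(k),'x',np.percentile(k[:,0],[5,50,95]).round(1),'ztop',np.percentile(k[:,2],[5,20]).round(1))
E
```

```text
[ 556.24941113 -296.65172784  175.55148083] 13.700317773929145 [-0.1 -0.2 -1.1]
[[-0.158 -0.986 -0.059]
 [-0.927  0.169 -0.335]
 [ 0.34   0.002 -0.94 ]]
4856
-115 403 x [-5.2 -0.6  3.9] ztop [-54.2 -53.5]
-105 510 x [-4.8 -0.6  3.6] ztop [-54.3 -53.6]
-95 486 x [-4.9 -0.6  3.6] ztop [-54.3 -53.6]
-85 470 x [-4.5 -0.1  4.2] ztop [-54.  -53.4]
-75 451 x [-4.5 -0.1  4.3] ztop [-54.2 -53.5]
-65 417 x [-4.1  0.3  4.4] ztop [-54.3 -53.3]
-55 389 x [-4.2  0.4  4.7] ztop [-54.  -53.3]
-45 375 x [-3.9  0.4  4.6] ztop [-53.9 -53.3]
-35 429 x [-4.4  0.9  6.1] ztop [-54.4 -53.4]
-25 531 x [-6.6  0.9  7.6] ztop [-57.3 -56.4]
-15 395 x [-5.5  0.9  7.3] ztop [-56.2 -55.5]
```

```bash
cat >> h.py <<'E'
from scipy.spatial.transform import Rotation as R, Slerp
def tgt(yaw,pitch=0):
    "tool orientation with -y along (yaw, raised-handle pitch: nose down by pitch deg), z down"
    a,b=np.radians([yaw,pitch]); n=np.array([np.cos(a)*np.cos(b),np.sin(a)*np.cos(b),-np.sin(b)])
    y=-n; x=np.cross(y,[0,0,-1.]); x/=np.linalg.norm(x); return R.from_matrix(np.stack([x,y,np.cross(x,y)],1))
def go(yaw,pitch,pos,frac=1):
    o=telemetry.get_obs(); r0=R.from_rotvec(o['orientation']); d=(tgt(yaw,pitch)*r0.inv()).as_rotvec()*frac
    print('travel',((np.array(pos)-o['ee_pos'])*frac/400).round(4).tolist(),'dr',(d/(np.pi/2)).round(4).tolist())
E
python3 - <<'E'
from h import *
go(84.6,0,(650,60,200)); go(84.6,0,(650,60,200),.5)
w=load('w5');o=telemetry.get_obs();Rm=R.from_rotvec(o['orientation']).as_matrix();p=o['ee_pos'];T=(cloud(w)-p)@Rm
m=(abs(T[...,0])<14)&(abs(T[...,2]+48)<25)&(T[...,1]>-170)&(T[...,1]<-5); q=T[m]
for a in range(-50,-10,2):
    k=q[(q[:,1]>=a)&(q[:,1]<a+2)]; print(a+1,len(k),np.percentile(k,[2,98],axis=0)[:,0].round(1),k[:,2].min().round(1),end=' | ')
print(q[:,1].min())
E
```

```text
travel [0.2287, 0.8939, 0.0505] dr [0.1957, 0.1536, 1.0367]
travel [0.1143, 0.447, 0.0253] dr [0.0979, 0.0768, 0.5184]
-49 77 [-6.2  3. ] -50.2 | -47 77 [-6.2  3. ] -50.2 | -45 76 [-6.2  3. ] -50.0 | -43 72 [-6.2  3. ] -50.2 | -41 77 [-6.2  3. ] -50.9 | -39 72 [-6.2  3. ] -49.9 | -37 72 [-6.3  3.1] -50.3 | -35 73 [-6.3  3.1] -50.1 | -33 70 [-6.3  3.1] -50.2 | -31 70 [-5.8  3.1] -50.4 | -29 120 [-6.7  6.5] -53.7 | -27 181 [-9.6  7.4] -55.0 | -25 122 [-9.4  7.2] -54.0 | -23 64 [-8.7  6.7] -54.4 | -21 94 [-7.3  5.4] -52.8 | -19 92 [-7.4  5.4] -52.8 | -17 95 [-7.4  5.4] -52.4 | -15 108 [-8.  6.] -53.5 | -13 101 [-7.9  6. ] -52.8 | -11 93 [-8.   5.5] -53.2 | -115.87746528490402
```

Emit:
jog_arm --travel '[[0.01, 0.03, 0.02], [0.02, 0.07, 0.03], [0.035, 0.11, 0.03], [0.045, 0.15, 0.03], [0.055, 0.2, 0.03], [0.065, 0.25, 0.03], [0.08, 0.3, 0.03], [0.09, 0.35, 0.03], [0.1, 0.4, 0.03], [0.114, 0.447, 0.03]]' --dr '[[0.01, 0.008, 0.052], [0.02, 0.015, 0.104], [0.029, 0.023, 0.155], [0.039, 0.031, 0.207], [0.049, 0.038, 0.259], [0.059, 0.046, 0.311], [0.069, 0.054, 0.363], [0.078, 0.061, 0.415], [0.088, 0.069, 0.467], [0.098, 0.077, 0.518]]'

```text
t: 9.55
ee_pos: [604.0, -118.0, 192.5]
orientation: [2.69, -1.312, 0.186]
ft_force: [-0.0, -0.5, 0.1]
width: 14.2
```

```bash
python3 - <<'E'
from h import *
go(84.6,0,(650,60,200))
E
```

```text
travel [0.115, 0.4449, 0.0187] dr [0.0975, 0.0765, 0.5165]
```

Emit:
jog_arm --travel '[[0.012, 0.05, 0.01], [0.025, 0.1, 0.019], [0.038, 0.15, 0.019], [0.05, 0.2, 0.019], [0.064, 0.25, 0.019], [0.078, 0.3, 0.019], [0.09, 0.35, 0.019], [0.1, 0.39, 0.019], [0.11, 0.425, 0.019], [0.115, 0.445, 0.019]]' --dr '[[0.011, 0.008, 0.057], [0.022, 0.017, 0.114], [0.033, 0.026, 0.171], [0.043, 0.034, 0.228], [0.054, 0.042, 0.285], [0.065, 0.051, 0.342], [0.075, 0.059, 0.4], [0.086, 0.068, 0.457], [0.097, 0.076, 0.514], [0.0975, 0.0765, 0.5165]]'

```text
t: 10.55
ee_pos: [650.6, 60.5, 200.7]
orientation: [-3.138, 0.146, -0.001]
ft_force: [0.0, -0.3, -0.0]
width: 14.6
```

Emit:
jog_arm --travel '[[0, 0, 0], [0, 0, 0], [0, 0, 0], [0, 0, 0], [0, 0, 0], [0, 0, 0], [0, 0, 0], [0, 0, 0], [0, 0, 0], [0, 0, 0]]' --dr '[[0, 0, 0], [0, 0, 0], [0, 0, 0], [0, 0, 0], [0, 0, 0], [0, 0, 0], [0, 0, 0], [0, 0, 0], [0, 0, 0], [0, 0, 0]]'

```text
t: 11.55
ee_pos: [650.5, 60.5, 200.7]
orientation: [-3.138, 0.146, -0.001]
ft_force: [0.4, 0.2, -0.4]
width: 14.2
```

```bash
cat >> h.py <<'E'
def rod(im,p,Rm,lo=-120,hi=-34):
    T=(cloud(im)-p)@Rm; m=(abs(T[...,0])<14)&(abs(T[...,2]+49)<18)&(T[...,1]>-175)&(T[...,1]<-5); q=T[m]
    r=[]
    for a in range(lo,hi,6):
        k=q[(q[:,1]>=a)&(q[:,1]<a+6)]
        if len(k)>20: r.append([a+3,*( (np.percentile(k[:,0],2)+np.percentile(k[:,0],98))/2,), np.median(k[np.abs(k[:,0]-np.median(k[:,0]))<1.5][:,2])+5])
    r=np.array(r); print('x fit',np.polyfit(r[:,0],r[:,1],1).round(4),'z fit',np.polyfit(r[:,0],r[:,2],1).round(4)); return r
E
python3 - <<'E'
from h import *
o=telemetry.get_obs();Rm=R.from_rotvec(o['orientation']).as_matrix();p=o['ee_pos'];print(p,o['width'],abs(o['qvel']).max(),o['ft_force'].round(1)); print(Rm.round(3).tolist())
w=snap('wrist','w6'); r=rod(w,p,Rm); print(r.round(1).tolist())
print(telemetry.get_obs()['ee_pos'])
W=cloud(w); m=(W[...,2]>70)&(W[...,2]<110)&(abs(W[...,0]-692)<40)&(W[...,1]>160)&(W[...,1]<290)
print(m.sum(),np.percentile(W[m],[1,50,99],axis=0))
t=snap('top','t6');
cv2.imwrite('pics/w6b.png',cv2.resize(cv2.imread('pics/w6.png'),(800,600),interpolation=cv2.INTER_CUBIC))
E
```

```text
[650.54314206  60.54109557 200.69761531] 14.152967388041725 0.0034452171321881987 [ 0.4  0.2 -0.4]
[[0.996, -0.093, 0.001], [-0.093, -0.996, 0.0], [0.001, -0.0, -1.0]]
x fit [ 0.016  -0.4719] z fit [ 3.00000e-03 -4.84662e+01]
[[-117.0, -2.4, -48.7], [-111.0, -2.1, -48.9], [-105.0, -2.1, -48.7], [-99.0, -1.9, -48.8], [-93.0, -1.9, -48.7], [-87.0, -1.9, -48.8], [-81.0, -1.9, -48.6], [-75.0, -1.7, -48.8], [-69.0, -1.7, -48.7], [-63.0, -1.7, -48.6], [-57.0, -1.4, -48.5], [-51.0, -1.4, -48.6], [-45.0, -1.4, -48.7], [-39.0, -1.4, -48.7], [-33.0, -0.2, -48.5]]
[650.54851299  60.54441732 200.70599001]
1729 [[674.16091422 181.38700542  71.39565646]
 [690.94917754 212.63173926  86.88869964]
 [710.09855446 236.08053421  98.7072392 ]]
```

View pics/w6b.png

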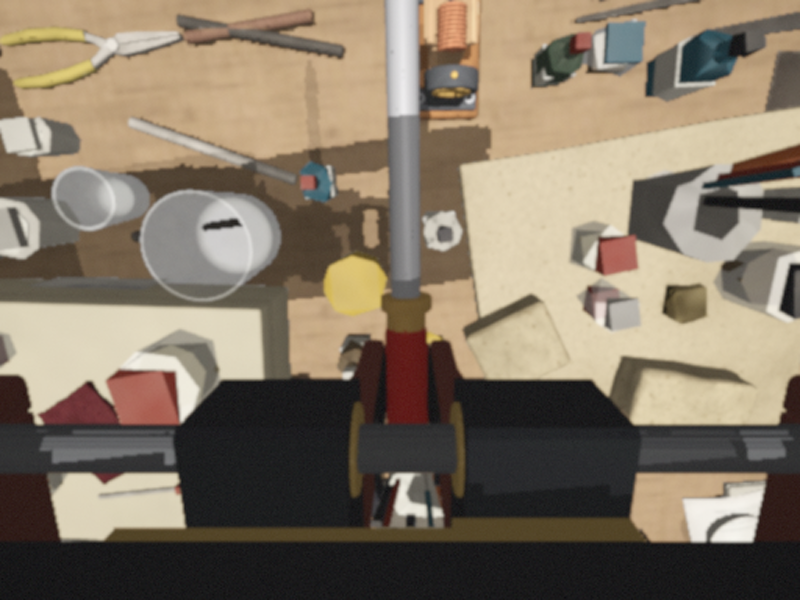

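The wrist view shows the rod pointing straight up the image at x of about 403. The near eye is at (452,80), the coil at (453,25) and the bottle at (443,232), which stands on the insertion path.

```bash
python3 - <<'E'
from h import *
from scipy.optimize import least_squares as ls
def eye(W,lo,hi,r,zlo,x0=691):
    q=W[(W[...,1]>lo)&(W[...,1]<hi)&(W[...,2]>zlo)&(W[...,2]<104)&(abs(W[...,0]-x0)<25)]
    f=lambda t:np.hypot(q[:,0]-t[0],q[:,2]-t[1])-r
    s=ls(f,[x0,80],loss='soft_l1'); s2=ls(lambda t:np.hypot(q[:,0]-t[0],q[:,2]-80)-r,[x0],loss='soft_l1')
    return len(q),s.x.round(1),s2.x.round(1),np.percentile(q[:,1],[2,50,98]).round(1),q[:,0].min().round(1),q[:,0].max().round(1),q[:,2].max().round(1)
for n in('w6','t0','s0','s3'):
    W=cloud(load(n)); 
    for nm,a in(('near',(176,198,18,85)),('far',(248,272,18,85)),('coil',(206,232,9.5,82))):
        try: print(n,nm,*eye(W,*a))
        except Exception as e: print(n,nm,'-',e)
    q=W[(abs(W[...,0]-681)<14)&(abs(W[...,1]-89)<14)&(W[...,2]>60)&(W[...,2]<90)]
    if len(q): print(n,'cap',len(q),q.min(0).round(1),np.median(q,0).round(1),q.max(0).round(1),'top z',np.percentile(q[:,2],[50,75,90]).round(1))
# top-cam view of held rod
E
```

```text
w6 near 553 [690.7  79.2] [690.8] [181.5 187.8 194.9] 673.2 707.1 101.4
w6 far - index -1 is out of bounds for axis 0 with size 0
w6 coil 535 [693.   79.4] [693.1] [207.  219.2 231. ] 683.0 703.0 91.3
w6 cap 103 [674.9  84.5  65.4] [679.9  90.5  73.7] [686.2  96.3  75.9] top z [73.7 74.1 74.7]
t0 near 70 [691.9  78.8] [692.3] [180.3 186.2 193.9] 674.2 705.1 99.7
t0 far 68 [697.5  78.5] [697.6] [253.6 259.6 266.4] 680.6 712.8 101.1
t0 coil 62 [693.8  79. ] [693.7] [207.4 217.9 228.5] 684.8 702.1 93.4
t0 cap 20 [674.8  84.1  63.9] [680.2  88.3  73.4] [685.8  92.4  77.9] top z [73.4 74.7 75.9]
s0 near 47 [691.8  80. ] [691.8] [179.2 183.8 192.6] 674.6 706.3 102.1
s0 far 40 [698.8  79.4] [699.1] [253.1 258.3 268.8] 681.3 713.2 100.3
s0 coil 29 [695.3  81.1] [694.7] [206.7 219.6 229.3] 681.3 700.3 93.8
s0 cap 22 [675.3  81.4  61.3] [678.5  87.1  72.8] [690.7  94.3  79. ] top z [72.8 75.5 76.2]
s3 near 45 [692.3  80. ] [692.3] [178.3 184.2 193.4] 675.0 704.9 104.0
s3 far 46 [696.6  79.4] [696.8] [251.7 257.9 269.1] 678.3 712.1 102.7
s3 coil 32 [692.9  81.9] [691.9] [207.8 216.7 229.4] 678.9 701.1 93.4
s3 cap 23 [674.4  81.7  62. ] [679.9  86.2  72.7] [686.1  94.1  76.5] top z [72.7 75.  76.2]
```

```bash
cat >> h.py <<'E'
YAW=85.7; NEAR=np.array([690.2,180.7,80.0]); CY=-29.5  # wrist-frame jig entry; collar y in tool
MD=np.array([-0.016,-1,-0.003]); MO=np.array([-0.47,0,-48.47]) # rod in tool: MO + y*...
def pose(gap,pitch,bias=0.4,piv=8,dx=0):
    "TCP pose with collar front gap mm before near face, rod through pivot piv mm inside near bush at height 80+bias"
    Rt=tgt(YAW+np.degrees(MD[0]),pitch-np.degrees(MD[2])*1)
    n=Rt.apply(MD/np.linalg.norm(MD)); h=np.array([np.cos(np.radians(YAW)),np.sin(np.radians(YAW)),0])
    P=NEAR+piv*h+[dx,0,bias]; c=P-(piv+gap)*n/ (n@h)
    mc=MO+np.array([0.016*CY,CY,0.003*CY]); return c-Rt.apply(mc),Rt,n
def mv(gap,pitch,**k):
    p,Rt,n=pose(gap,pitch,**k); o=telemetry.get_obs(); d=(Rt*R.from_rotvec(o['orientation']).inv()).as_rotvec()/(np.pi/2)
    print('gap',gap,'pitch',pitch,'TCP',p.round(1),'n',n.round(4),'travel',((p-o['ee_pos'])/400).round(4).tolist(),'dr',d.round(4).tolist())
E
python3 - <<'E'
from h import *
w=load('w6');o=telemetry.get_obs();Rm=R.from_rotvec(o['orientation']).as_matrix();p=o['ee_pos'];T=(cloud(w)-p)@Rm
m=(abs(T[...,0])<14)&(abs(T[...,2]+49)<18)&(T[...,1]<-5)&(T[...,1]>-175); q=T[m]
for a in range(-38,-14,1):
    k=q[(q[:,1]>=a)&(q[:,1]<a+1)]; print(a+.5,len(k),np.percentile(k,[2,98],axis=0)[:,0].round(1),end=' | ')
print()
# top view of held rod: depth pts near rod
t=load('t6');W=cloud(t); m=(W[...,2]>235)&(W[...,2]<270)&(W[...,1]>85)&(W[...,1]<240)&(abs(W[...,0]-660)<30); q=W[m]
print(len(q),q[:,1].min(),q[:,1].max(),np.polyfit(q[:,1]-100,q[:,0],1),np.median(q[:,2]))
c=p+Rm@np.array([-.47-.48,-29.5,-48.5]); n=Rm@(MD/np.linalg.norm(MD)); print('pred collar',c,'tip',c+120*n,'x at y=100 and slope',c[0]+n[0]/n[1]*(100-c[1]),n[0]/n[1])
mv(150,2.8); mv(128,2.8)
E
```

```text
-37.5 39 [-6.1  3.2] | -36.5 35 [-5.2  3.3] | -35.5 33 [-5.6  3.9] | -34.5 34 [-5.6  3.5] | -33.5 36 [-5.6  3.9] | -32.5 37 [-5.6  3.5] | -31.5 33 [-5.3  3.9] | -30.5 80 [-7.   6.6] | -29.5 115 [-9.3  7.4] | -28.5 61 [-9.1  7.4] | -27.5 68 [-9.   6.9] | -26.5 56 [-8.7  7.5] | -25.5 40 [-8.9  7.2] | -24.5 25 [-6.4  5.2] | -23.5 52 [-7.2  5. ] | -22.5 49 [-7.2  5.5] | -21.5 41 [-6.4  5.5] | -20.5 45 [-6.8  5.1] | -19.5 47 [-7.3  5.5] | -18.5 50 [-7.3  6.1] | -17.5 57 [-7.2  6. ] | -16.5 54 [-7.8  5.4] | -15.5 52 [-7.8  6.1] | -14.5 41 [-7.8  6.1] | 
104 109.52945079114451 208.12328996187875 [8.57606471e-02 6.52662090e+02] 252.41239543109845
pred collar [652.31078697  89.9868234  249.22230197] tip [661.54181255 209.63055559 249.62913708] x at y=100 and slope 653.0833463667803 0.07715427636232879
gap 150 pitch 2.8 TCP [677.   -0.8  41.2] n [ 0.0749  0.996  -0.0488] travel [0.0661, -0.1534, -0.3989] dr [-0.0331, 0.0036, 0.0012]
gap 128 pitch 2.8 TCP [678.6  21.1  40.1] n [ 0.0749  0.996  -0.0488] travel [0.0702, -0.0985, -0.4016] dr [-0.0331, 0.0036, 0.0012]
```

Emit:
jog_arm --travel '[[0.02, -0.05, 0], [0.04, -0.1, -0.02], [0.06, -0.14, -0.07], [0.066, -0.153, -0.13], [0.066, -0.153, -0.19], [0.066, -0.153, -0.25], [0.066, -0.153, -0.3], [0.066, -0.153, -0.35], [0.066, -0.153, -0.38], [0.066, -0.153, -0.398]]' --dr '[[0, 0, 0], [0, 0, 0], [0, 0, 0], [-0.01, 0.001, 0], [-0.02, 0.002, 0], [-0.03, 0.003, 0.001], [-0.033, 0.0036, 0.001], [-0.033, 0.0036, 0.001], [-0.033, 0.0036, 0.001], [-0.033, 0.0036, 0.001]]'

```text
t: 12.65
ee_pos: [676.4, -0.6, 40.4]
orientation: [3.087, -0.141, -0.006]
ft_force: [0.5, 0.1, -0.6]
width: 14.4
```

```bash
python3 - <<'E'
from h import *
o=telemetry.get_obs();print(o['ee_pos'],o['width'],o['ft_force'].round(1),abs(o['qvel']).max())
w=snap('wrist','w7');s=snap('scene','s7');o=telemetry.get_obs();Rm=R.from_rotvec(o['orientation']).as_matrix();p=o['ee_pos'];print(p)
rod(w,p,Rm); mv(128,2.8); mv(125,2.8)
W=cloud(w)
q=W[(W[...,1]>60)&(W[...,1]<145)&(W[...,2]>78)&(W[...,2]<100)&(abs(W[...,0]-684)<14)]
k=q[np.argsort(q[:,1])]; 
for a in range(60,150,15):
    j=k[(k[:,1]>=a)&(k[:,1]<a+15)]
    if len(j): print(a+7,'rod x',((np.percentile(j[:,0],2)+np.percentile(j[:,0],98))/2).round(1),'top z',np.percentile(j[:,2],90).round(1),'want x',(NEAR[0]-.075*(NEAR[1]-a-7)).round(1))
a=cv2.cvtColor(w['pixels'],cv2.COLOR_RGB2BGR);u,v=map(int,proj(s,(685,130,80)))
c=cv2.resize(cv2.cvtColor(s['pixels'],cv2.COLOR_RGB2BGR)[v-36:v+36,u-48:u+48],(512,384),interpolation=cv2.INTER_CUBIC)
cv2.imwrite('pics/w7b.png',np.vstack([a[:220],c]))
E
```

```text
[ 6.76434452e+02 -6.48452398e-01  4.03555028e+01] 14.424295541944593 [ 0.5  0.1 -0.6] 0.10917141650307975
[676.4907585   -0.67832145  40.76656189]
x fit [ 0.0188 -0.5283] z fit [ 4.10000e-03 -4.78752e+01]
gap 128 pitch 2.8 TCP [678.6  21.1  40.1] n [ 0.0749  0.996  -0.0488] travel [0.0054, 0.0545, -0.0017] dr [-0.0001, -0.0009, 0.0002]
gap 125 pitch 2.8 TCP [678.9  24.1  39.9] n [ 0.0749  0.996  -0.0488] travel [0.0059, 0.062, -0.0021] dr [-0.0001, -0.0009, 0.0002]
67 rod x 681.1 top z 91.0 want x 681.7
82 rod x 682.4 top z 90.3 want x 682.8
97 rod x 683.6 top z 89.6 want x 683.9
112 rod x 684.7 top z 88.9 want x 685.0
```

View pics/w7b.png

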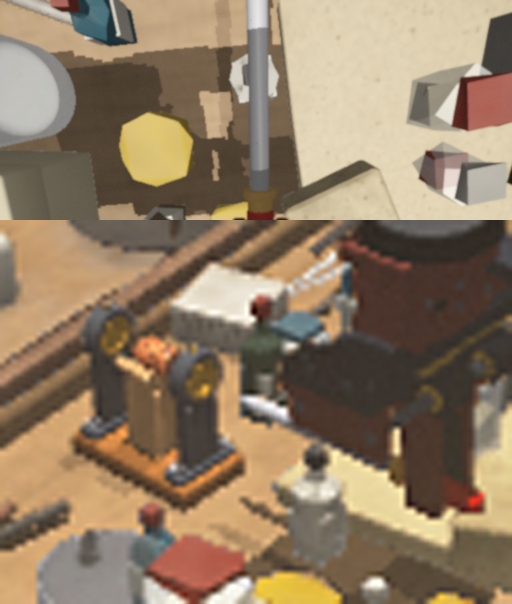

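The scene crop shows the tip at (245,400) aimed at the near eye at (200,375), with the rod passing above the bottle at (318,465). Starting the insertion slowly.

```bash
python3 - <<'E'
from h import *
for g in(125,110,105): mv(g,2.8,dx=.5)
E
```

```text
gap 125 pitch 2.8 TCP [679.4  24.1  39.9] n [ 0.0749  0.996  -0.0488] travel [0.0072, 0.062, -0.0021] dr [-0.0001, -0.0009, 0.0002]
gap 110 pitch 2.8 TCP [680.5  39.1  39.2] n [ 0.0749  0.996  -0.0488] travel [0.01, 0.0994, -0.0039] dr [-0.0001, -0.0009, 0.0002]
gap 105 pitch 2.8 TCP [680.9  44.1  39. ] n [ 0.0749  0.996  -0.0488] travel [0.0109, 0.1119, -0.0045] dr [-0.0001, -0.0009, 0.0002]
```

Emit:
jog_arm --travel '[[0.002, 0.014, -0.001], [0.004, 0.03, -0.001], [0.006, 0.046, -0.002], [0.007, 0.06, -0.002], [0.008, 0.072, -0.003], [0.009, 0.081, -0.003], [0.009, 0.088, -0.003], [0.01, 0.094, -0.004], [0.01, 0.099, -0.004], [0.01, 0.099, -0.004]]' --dr '[[0, -0.001, 0], [0, -0.001, 0], [0, -0.001, 0], [0, -0.001, 0], [0, -0.001, 0], [0, -0.001, 0], [0, -0.001, 0], [0, -0.001, 0], [0, -0.001, 0], [0, -0.001, 0]]'

```text
t: 13.75
ee_pos: [680.5, 39.1, 39.1]
orientation: [3.087, -0.141, -0.003]
ft_force: [-0.2, -0.4, -0.9]
width: 14.5
```

```bash
cat > chk.py <<'E'
from h import *
import sys
def eyex(W):
    q=W[(W[...,1]>179)&(W[...,1]<196)&(W[...,2]>88)&(W[...,2]<104)&(abs(W[...,0]-691)<25)]
    return len(q), (np.percentile(q,[2,98],axis=0).round(1).tolist() if len(q) else 0)
o=telemetry.get_obs();w=snap('wrist',sys.argv[1]);Rm=R.from_rotvec(o['orientation']).as_matrix();p=o['ee_pos'];print(p.round(1),o['width'],o['ft_force'].round(1),o['moment'].round(2))
r=rod(w,p,Rm); n=Rm@(MD/np.linalg.norm(MD)); c=p+Rm@(MO+np.array([0.016*CY,CY,0.003*CY])); print('collar',c.round(1),'n',n.round(4)); W=cloud(w)
print('near eye',eyex(W))
q=W[(abs(W[...,0]-690)<25)&(W[...,1]>170)&(W[...,1]<200)&(W[...,2]>60)&(W[...,2]<104)]
if len(q):
  f=q[q[:,2]>86]; import scipy.optimize as so
  if len(f)>20: print('eye fit',len(f),so.least_squares(lambda t:np.hypot(f[:,0]-t[0],f[:,2]-80)-18,[691],loss='soft_l1').x, np.percentile(f[:,1],[1,99]))
j=W[(W[...,1]>c[1]+4)&(W[...,1]<176)&(W[...,2]>78)&(W[...,2]<100)&(abs(W[...,0]-686)<14)]
a=j[:,1]
for lo in range(int(c[1])+5,176,20):
    k=j[(a>=lo)&(a<lo+20)]
    if len(k)>20: print('rod y',k[:,1].mean().round(1),'x',((np.percentile(k[:,0],2)+np.percentile(k[:,0],98))/2).round(1),'axis z',(np.percentile(k[:,2],85)-5).round(1))
for a in sys.argv[2:]: g,pt,dx,b=map(float,a.split(',')); mv(g,pt,dx=dx,bias=b)
E
python3 chk.py w8 95,2.8,.5,.4 85,2.8,.5,.4
```

```text
[680.5  39.1  39.1] 14.528001092977807 [-0.2 -0.4 -0.9] [-0.04  0.11  0.01]
x fit [ 0.0033 -1.6826] z fit [ 4.50000e-03 -4.82206e+01]
collar [682.5  71.   86.1] n [ 0.0752  0.996  -0.0487]
near eye (0, 0)
rod y 85.2 x 683.4 axis z 85.6
rod y 105.2 x 685.0 axis z 84.6
rod y 125.2 x 686.6 axis z 83.7
rod y 145.2 x 688.2 axis z 82.7
rod y 156.8 x 689.2 axis z 82.2
gap 95.0 pitch 2.8 TCP [681.6  54.   38.5] n [ 0.0749  0.996  -0.0488] travel [0.0027, 0.0378, -0.0017] dr [-0.0001, 0.0001, 0.0002]
gap 85.0 pitch 2.8 TCP [682.4  64.   38. ] n [ 0.0749  0.996  -0.0488] travel [0.0046, 0.0628, -0.0029] dr [-0.0001, 0.0001, 0.0002]
```

Emit:
jog_arm --travel '[[0, 0.006, 0], [0.001, 0.013, -0.001], [0.002, 0.02, -0.001], [0.002, 0.027, -0.001], [0.003, 0.034, -0.002], [0.003, 0.041, -0.002], [0.004, 0.048, -0.002], [0.004, 0.055, -0.003], [0.005, 0.063, -0.003], [0.005, 0.063, -0.003]]' --dr '[[0, 0, 0], [0, 0, 0], [0, 0, 0], [0, 0, 0], [0, 0, 0], [0, 0, 0], [0, 0, 0], [0, 0, 0], [0, 0, 0], [0, 0, 0]]'

```text
t: 14.8
ee_pos: [682.6, 64.6, 37.9]
orientation: [3.087, -0.141, -0.003]
ft_force: [0.0, -0.4, 0.1]
width: 14.3
```

```bash
python3 chk.py w9 65,2.8,.5,.4 60,2.8,.5,.4
```

```text
[682.6  64.6  37.9] 14.267950464011863 [ 0.  -0.4  0.1] [-0.08  0.1   0.04]
x fit [ 0.0086 -0.9413] z fit [ 6.5000e-03 -4.8076e+01]
collar [684.5  96.5  84.9] n [ 0.0749  0.996  -0.0486]
near eye (245, [[676.1, 180.9, 88.1], [703.6, 183.8, 92.7]])
eye fit 431 [704.01766765] [170.736738   184.28423087]
rod y 111.2 x 685.4 axis z 84.3
rod y 131.2 x 687.0 axis z 83.4
rod y 151.2 x 688.6 axis z 82.3
rod y 168.6 x 689.9 axis z 81.5
gap 65.0 pitch 2.8 TCP [683.9  84.   37. ] n [ 0.0749  0.996  -0.0488] travel [0.0033, 0.049, -0.0023] dr [-0.0001, 0.0001, 0.0]
gap 60.0 pitch 2.8 TCP [684.2  88.9  36.8] n [ 0.0749  0.996  -0.0488] travel [0.0043, 0.0614, -0.0029] dr [-0.0001, 0.0001, 0.0]
```

Emit:
jog_arm --travel '[[0, 0.006, 0], [0, 0.013, -0.001], [0.001, 0.02, -0.001], [0.001, 0.027, -0.001], [0.002, 0.034, -0.002], [0.002, 0.041, -0.002], [0.002, 0.048, -0.002], [0.003, 0.055, -0.003], [0.003, 0.061, -0.003], [0.003, 0.061, -0.003]]' --dr '[[0, 0, 0], [0, 0, 0], [0, 0, 0], [0, 0, 0], [0, 0, 0], [0, 0, 0], [0, 0, 0], [0, 0, 0], [0, 0, 0], [0, 0, 0]]'

```text
t: 15.85
ee_pos: [683.7, 89.1, 36.7]
orientation: [3.087, -0.14, -0.003]
ft_force: [-0.5, 0.2, -0.2]
width: 14.2
```

```bash
python3 chk.py w10 45,2.7,.2,.6 40,2.6,.2,.6
python3 - <<'E'
from h import *
t=snap('top','t10');W=cloud(t);T0=cloud(load('t0'))
for W in(T0,W):
  q=W[(W[...,1]>198)&(W[...,1]<245)&(W[...,2]>80)&(W[...,2]<96)&(abs(W[...,0]-693)<12)]; print('coil',len(q),np.percentile(q,[2,50,98],axis=0).round(1).tolist())
  q=W[(abs(W[...,0]-680)<14)&(abs(W[...,1]-89)<14)&(W[...,2]>60)&(W[...,2]<80)]; print(len(q))
E
```

```text
[683.7  89.1  36.7] 14.160901866446624 [-0.5  0.2 -0.2] [-0.07  0.09 -0.  ]
x fit [ 0.0022 -1.2429] z fit [  0.0558 -46.0601]
collar [685.7 121.   83.7] n [ 0.0747  0.996  -0.0487]
near eye (2421, [[675.7, 181.6, 88.7], [705.2, 194.7, 99.5]])
eye fit 2657 [690.53718613] [172.1400531  195.06521366]
rod y 136.2 x 686.6 axis z 83.1
rod y 156.2 x 688.2 axis z 82.2
rod y 171.1 x 689.4 axis z 81.4
gap 45.0 pitch 2.7 TCP [685.1 104.   36.1] n [ 0.0749  0.9961 -0.0471] travel [0.0035, 0.0376, -0.0016] dr [0.001, -0.0, -0.0001]
gap 40.0 pitch 2.6 TCP [685.4 109.   35.7] n [ 0.0749  0.9962 -0.0454] travel [0.0044, 0.0503, -0.0025] dr [0.0022, -0.0001, -0.0001]
coil 66 [[681.5, 207.4, 80.9], [692.8, 218.1, 86.5], [701.9, 228.8, 91.7]]
20
coil 8 [[681.3, 231.5, 80.4], [693.3, 234.3, 81.8], [697.5, 237.1, 83.4]]
0
```

```bash
python3 - <<'E'
from h import *
for n in('w6','w10'):
  w=load(n); W=cloud(w); h=cv2.cvtColor(w['pixels'],cv2.COLOR_RGB2HSV)
  m=(W[...,1]>196)&(W[...,1]<250)&(W[...,2]>70)&(W[...,2]<96)&(abs(W[...,0]-694)<13); q=W[m&(W[...,2]>86)]
  print(n,m.sum(),np.percentile(W[m],[2,50,98],axis=0).round(1).tolist(),np.percentile(q,[2,50,98],axis=0).round(1).tolist())
E
```

```text
w6 834 [[681.6, 207.1, 72.8], [692.8, 220.0, 85.8], [706.4, 235.7, 90.0]] [[685.8, 207.0, 86.1], [692.9, 219.3, 88.1], [699.7, 231.1, 90.3]]
w10 778 [[683.2, 197.7, 72.7], [691.7, 204.8, 83.9], [701.1, 210.6, 88.7]] [[685.2, 204.3, 86.1], [690.8, 206.9, 87.6], [698.7, 207.9, 89.6]]
```

Emit:
jog_arm --travel '[[0, 0.005, 0], [0.001, 0.01, 0], [0.001, 0.016, -0.001], [0.002, 0.022, -0.001], [0.002, 0.028, -0.001], [0.003, 0.034, -0.002], [0.003, 0.04, -0.002], [0.004, 0.046, -0.002], [0.004, 0.05, -0.0025], [0.004, 0.05, -0.0025]]' --dr '[[0, 0, 0], [0, 0, 0], [0, 0, 0], [0.001, 0, 0], [0.001, 0, 0], [0.001, 0, 0], [0.002, 0, 0], [0.002, 0, 0], [0.002, 0, 0], [0.002, 0, 0]]'

```text
t: 16.95
ee_pos: [685.3, 109.1, 35.7]
orientation: [3.09, -0.14, -0.004]
ft_force: [-1.0, -0.1, -1.1]
width: 14.4
```

```bash
python3 chk.py w11 32,2.0,.2,.8 24,1.5,.2,.9 18,1.0,.2,.7
```

```text
[685.3 109.1  35.7] 14.396625665971648 [-1.  -0.1 -1.1] [-0.06  0.12  0.  ]
x fit [-0.0108 -1.7911] z fit [  0.0543 -47.1193]
collar [687.3 140.9  82.8] n [ 0.0745  0.9962 -0.0456]
near eye (2014, [[675.9, 182.0, 88.8], [705.3, 195.1, 99.7]])
eye fit 2260 [690.55366691] [172.18518738 195.5112774 ]
rod y 155.3 x 688.1 axis z 82.3
rod y 170.6 x 689.3 axis z 81.5
gap 32.0 pitch 2.0 TCP [686.1 117.5  34.8] n [ 0.0749  0.9966 -0.0349] travel [0.002, 0.0215, -0.0023] dr [0.0068, -0.0007, -0.0002]
gap 24.0 pitch 1.5 TCP [686.7 125.9  34.1] n [ 0.0749  0.9968 -0.0262] travel [0.0036, 0.0424, -0.0041] dr [0.0124, -0.0012, -0.0002]
gap 18.0 pitch 1.0 TCP [687.2 132.3  33.2] n [ 0.075   0.997  -0.0175] travel [0.0049, 0.0584, -0.0062] dr [0.0179, -0.0017, -0.0002]
```

Emit:
jog_arm --travel '[[0.001, 0.005, -0.0005], [0.001, 0.01, -0.001], [0.001, 0.016, -0.0017], [0.002, 0.0215, -0.0023], [0.002, 0.026, -0.0027], [0.003, 0.03, -0.003], [0.003, 0.034, -0.0034], [0.0035, 0.038, -0.0037], [0.0036, 0.0424, -0.0041], [0.0036, 0.0424, -0.0041]]' --dr '[[0.002, 0, 0], [0.003, 0, 0], [0.005, 0, 0], [0.007, -0.001, 0], [0.008, -0.001, 0], [0.009, -0.001, 0], [0.01, -0.001, 0], [0.011, -0.001, 0], [0.0124, -0.001, 0], [0.0124, -0.001, 0]]'

```text
t: 18.0
ee_pos: [686.7, 126.1, 34.0]
orientation: [3.109, -0.141, -0.003]
ft_force: [-0.1, -0.2, -0.7]
width: 14.3
```

```bash
python3 chk.py w12 18,0.6,.2,.6 12,0.2,.2,.4 6,0,.2,.3
```

```text
[686.7 126.1  34. ] 14.30155896033949 [-0.1 -0.2 -0.7] [-0.09  0.06 -0.01]
x fit [-0.0055 -1.1699] z fit [-1.06000e-02 -5.19735e+01]
collar [688.6 156.9  81.7] n [ 0.0746  0.9969 -0.026 ]
near eye (1847, [[675.8, 182.3, 88.6], [705.4, 195.1, 99.7]])
eye fit 2093 [690.55073452] [171.34829359 196.56734524]
rod y 168.6 x 689.2 axis z 81.6
gap 18.0 pitch 0.6 TCP [687.2 132.6  32.7] n [ 0.075   0.9971 -0.0105] travel [0.0013, 0.0167, -0.0033] dr [0.0099, -0.0011, -0.0002]
gap 12.0 pitch 0.2 TCP [687.7 139.   32.1] n [ 0.075   0.9972 -0.0035] travel [0.0025, 0.0325, -0.0048] dr [0.0143, -0.0015, -0.0002]
gap 6.0 pitch 0.0 TCP [688.2 145.1  31.8] n [ 0.075   0.9972 -0.    ] travel [0.0037, 0.0479, -0.0055] dr [0.0165, -0.0017, -0.0002]
```

Emit:
jog_arm --travel '[[0.0005, 0.006, -0.001], [0.001, 0.011, -0.002], [0.0013, 0.0167, -0.0033], [0.0017, 0.022, -0.004], [0.002, 0.027, -0.0045], [0.0025, 0.0325, -0.0048], [0.003, 0.037, -0.005], [0.003, 0.042, -0.0053], [0.0037, 0.048, -0.0055], [0.0037, 0.048, -0.0055]]' --dr '[[0.003, 0, 0], [0.006, -0.001, 0], [0.01, -0.001, 0], [0.012, -0.001, 0], [0.013, -0.001, 0], [0.0143, -0.0015, 0], [0.015, -0.0015, 0], [0.016, -0.0017, 0], [0.0165, -0.0017, 0], [0.0165, -0.0017, 0]]'

```text
t: 19.05
ee_pos: [688.2, 145.5, 31.8]
orientation: [3.135, -0.142, -0.0]
ft_force: [-0.8, 0.1, -1.2]
width: 14.1
```

```bash
python3 chk.py w13 3,0,.2,.2 0,0,.2,.2
python3 - <<'E'
from h import *
w=load('w13'); W=cloud(w)
for x0 in(683,687,690,694,698):
  q=W[(abs(W[...,0]-x0)<2)&(W[...,1]>150)&(W[...,1]<200)&(W[...,2]>60)]; k=q[np.argsort(q[:,1])][::max(1,len(q)//14)]; print(x0,k[:,1:].round(0).astype(int).tolist())
E
```

```text
[688.2 145.5  31.8] 14.13916651748262 [-0.8  0.1 -1.2] [-0.14  0.1  -0.02]
x fit [ 0.0039 -0.2624] z fit [-3.95000e-02 -5.50321e+01]
collar [689.9 175.1  80.3] n [0.0743 0.9972 0.    ]
near eye (1775, [[675.9, 182.5, 88.5], [705.4, 195.4, 99.5]])
eye fit 2172 [690.75715427] [171.12085406 195.91287097]
gap 3.0 pitch 0.0 TCP [688.4 148.1  31.7] n [ 0.075   0.9972 -0.    ] travel [0.0006, 0.0068, -0.0003] dr [0.0, -0.0, -0.0004]
gap 0.0 pitch 0.0 TCP [688.6 151.1  31.7] n [ 0.075   0.9972 -0.    ] travel [0.0012, 0.0143, -0.0003] dr [0.0, -0.0, -0.0004]
683 [[150, 84], [160, 84], [165, 177], [168, 189], [168, 191], [169, 188], [169, 185], [169, 185], [171, 174], [173, 166], [174, 162], [176, 168], [179, 160], [188, 94]]
687 [[150, 87], [162, 88], [165, 177], [168, 167], [168, 191], [168, 191], [169, 186], [169, 187], [169, 190], [171, 167], [172, 168], [174, 165], [179, 83], [191, 98], [200, 85]]
690 [[150, 87], [162, 88], [164, 177], [167, 187], [168, 187], [168, 190], [168, 189], [169, 185], [169, 189], [171, 167], [172, 168], [173, 164], [183, 96], [192, 98], [200, 85]]
694 [[150, 99], [157, 85], [164, 177], [167, 167], [167, 83], [168, 191], [168, 190], [168, 187], [168, 190], [170, 168], [172, 166], [173, 165], [182, 96], [192, 97], [200, 84]]
698 [[150, 156], [155, 123], [156, 106], [163, 177], [164, 179], [167, 186], [167, 186], [168, 189], [168, 187], [170, 168], [172, 174], [174, 172], [176, 173], [184, 97], [197, 83]]
```

Emit:
jog_arm --travel '[[0, 0.001, 0], [0, 0.003, 0], [0, 0.004, 0], [0.0005, 0.006, 0], [0.0005, 0.007, 0], [0.0005, 0.008, 0], [0.001, 0.01, 0], [0.001, 0.011, 0], [0.001, 0.012, 0], [0.001, 0.012, 0]]' --dr '[[0, 0, 0], [0, 0, 0], [0, 0, 0], [0, 0, 0], [0, 0, 0], [0, 0, 0], [0, 0, 0], [0, 0, 0], [0, 0, 0], [0, 0, 0]]'

```text
t: 20.1
ee_pos: [688.6, 150.2, 31.8]
orientation: [3.135, -0.142, -0.0]
ft_force: [0.6, 0.5, -0.3]
width: 13.8
```

Emit:
jog_arm --travel '[[0, 0.0005, 0], [0, 0.001, 0], [0, 0.0015, 0], [0, 0.002, 0], [0, 0.0025, 0], [0, 0.003, 0], [0, 0.0035, 0], [0, 0.004, 0], [0, 0.004, 0], [0, 0.004, 0]]' --dr '[[0, 0, 0], [0, 0, 0], [0, 0, 0], [0, 0, 0], [0, 0, 0], [0, 0, 0], [0, 0, 0], [0, 0, 0], [0, 0, 0], [0, 0, 0]]'

```text
t: 21.1
ee_pos: [688.6, 151.6, 31.8]
orientation: [3.135, -0.142, -0.0]
ft_force: [0.3, -1.7, -1.4]
width: 14.4
```

Emit:
jog_arm --travel '[[0, 0.0005, 0], [0, 0.001, 0], [0, 0.0015, 0], [0, 0.002, 0], [0, 0.0025, 0], [0, 0.003, 0], [0, 0.003, 0], [0, 0.003, 0], [0, 0.003, 0], [0, 0.003, 0]]' --dr '[[0, 0, 0], [0, 0, 0], [0, 0, 0], [0, 0, 0], [0, 0, 0], [0, 0, 0], [0, 0, 0], [0, 0, 0], [0, 0, 0], [0, 0, 0]]'

```text
t: 22.1
ee_pos: [688.5, 151.9, 31.7]
orientation: [3.134, -0.142, -0.001]
ft_force: [0.4, -6.5, -0.3]
width: 14.5
```

```bash
python3 - <<'E'
from h import *
o=telemetry.get_obs();print(o['ee_pos'].round(2),o['ft_force'].round(2),o['moment'].round(2),o['width'])
t=snap('top','t14');s=snap('scene','s14');p=np.array(t['pixels'])
for n,im in(('top',t),('scene',s)):
  W=cloud(im)
  q=W[(W[...,1]>268)&(W[...,1]<320)&(W[...,2]>70)&(W[...,2]<95)&(abs(W[...,0]-700)<15)]
  print(n,'tip side',len(q),q.max(0) if len(q) else '', np.median(q,0) if len(q) else '')
c=[]
for im,P,k in((t,(692,215,80),(36,48)),(s,(690,200,80),(36,48))):
  u,v=map(int,proj(im,P)); c.append(cv2.resize(cv2.cvtColor(im['pixels'],cv2.COLOR_RGB2BGR)[v-27:v+27,u-48:u+48],(768,432),interpolation=cv2.INTER_CUBIC)[:,:])
cv2.imwrite('pics/f14.png',cv2.resize(np.vstack(c),(533,600)))
E
```

```text
[688.49 151.92  31.71] [ 0.36 -6.51 -0.34] [-1.12  0.   -0.1 ] 14.452312736854868
top tip side 10 [701.60526054 300.5234852   85.47119064] [699.46177882 294.55318311  82.17450482]
scene tip side 11 [701.66740118 298.24944335  89.33645999] [698.79416165 285.59250449  85.96361634]
```

View pics/f14.png

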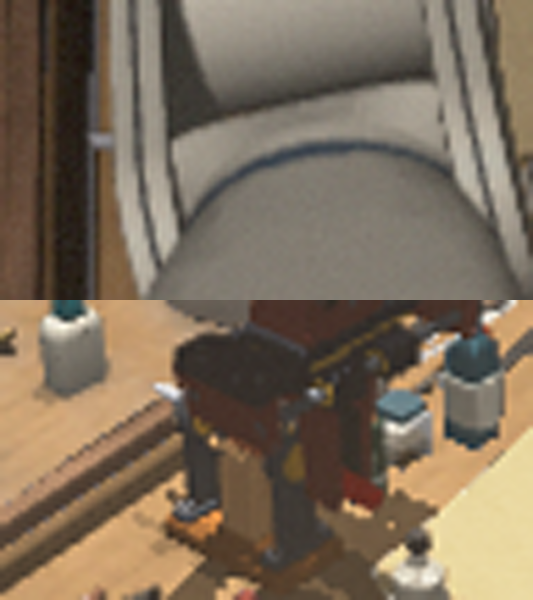

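The scene crop shows the nose sticking out past the far eye at (168,390), the bottle still upright at (418,570), and the gripper on the red handle beside the near stand. The top crop is blocked by the arm. The collar is seated, with the force at about 6.5 N.

```bash
python3 - <<'E'
from h import *
o=telemetry.get_obs();print(o['t'],o['ee_pos'].round(2),o['ft_force'].round(2),o['width']); print(ticket.close_job())
E
```

```text
22.2 [688.49 151.95  31.7 ] [-1.19 -6.62  0.05] 14.133861681949986
the job is handed in; nothing more can be done
None
```

I took the red-handled mandrel from the rack and slid it through the near bushing, the coil and the far bushing until its collar met the near bushing. I handed the job in at 22.2 s with the arm still gripping the handle.

**Last checks**
- **Seating:** the push force was about 6.6 N, almost all along the bore, and it rose only once the collar reached the bushing face. The measured tip, at y of about 300 mm, matches the expected 32 mm protrusion beyond the far bushing.
- **Grip:** the opening was about 14.1 mm on the 15 mm handle; it varied between 13.7 and 14.7 mm throughout.
- **Forces on the way in:** readings stayed around 1 N until the collar made contact.

**What went wrong or disagreed**
- **First grasp missed:** the fingertips seen in the images are about 40 mm behind the TCP that telemetry reports, so the jaws shut above the handle without touching it. I corrected for this and the second grasp held.
- **Shallow hold:** the fingertips reach only about 9 mm below the handle's axis, so the handle sits about 10 mm from the pads' centre. I did this so the fingers would clear a small bottle standing under the insertion path.
- **Nose-down insertion:** I went in tilted up to 2.8° to pass over that bottle, then levelled out. The bottle was still standing in the last picture.
- **Not confirmed:** the arm hid the coil and the collar contact at the end. The coil was last seen in place halfway through the insertion, and the seating rests on force and position readings.

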